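# Set up the counting station

### The arm

A 6-joint arm with a two-finger parallel gripper is mounted at the origin on a cart in front of the work surface, level with it; the furniture and walls round the work are solid. World frame = base frame: x ahead of the robot, y to its left, z up, the work surface at z = 0. Lengths are in mm, angles in rad, forces in N, time in s.
With the tool pointing down it reaches from about 275 to 750 mm from the base axis. Payload 10.2 kg.
Tool frame: the origin (TCP) lies on the front face of the gripper's body, between the roots of the fingers; the fingertips stand 73 mm ahead of it and the grasp point (between the pads) lies 54 mm ahead of it; z points along the fingers, y is the line along which they close (so a half turn about z gives the same grasp; the last joint's range is limited). The gripper opens to 85 mm and grips with 20 to 120 N. Pads are 22 mm wide; open, the fingers measure 114 mm over their backs; the gripper's body (76 mm by 85 mm) begins 54 mm behind the grasp point. The pads swing forward as they close: fully open they stand 13 mm farther back than shut.
Start: joints at [-1.422, 0.313, 1.498, -0, 1.331, -0.223], TCP at [190.717, -489.141, 303.894] pointing down, gripper open.
Joint ranges: [-2.94, 2.94], [-0.97, 2.17], [0.19, 2.56], [-1.23, 4.37], [0.02, 3.11], [-2.88, 2.88]. Speed limits (rad/s): [2.39, 2.39, 3.01, 3.14, 3.14, 3.14].

### API

Orientations are given as a unit quaternion [w, x, y, z].
In Python, from rig import * gives the robot as it stands.
- The arm moves only by the tool step_arm, never from a script. Its argument "plan" is a list of rows, each an object with "offset": the shift along the tool's x, y, z in cm, a list of three; "rot": the turn, a rotation vector about the tool's x, y, z in degrees, a list of three; "gripper": the finger opening in cm, from 0 to 8.54. In form: [{"offset": [x, y, z], "rot": [wx, wy, wz], "gripper": gripper}, ...]. A call has 1 to 12 rows; each row is the pose to reach, as a shift and turn from the pose commanded when the call began, along the tool's axes at that moment; what a row does not reach only later rows make up. A row lasts 1/10 s, in which the tool goes at most 50 mm and 8.59 degrees, less where a joint would pass 70% of its speed; a pose out of reach is approached as far as the arm can. A call with a gripper value outside its range is refused whole. The fingers move at their own pace and stop on an object; "squeeze" is the grip in N (left out, the last holds). Time passes only in rows, so rows that repeat a pose let the fingers close. It gives the time, the measured TCP pose, the force, the opening and the grip force at its end, in the units of the state.
- sense(): the state, without advancing time (a new reading comes with each control period).
- capture(name): name is "scene" or "top"; returns a dict with "color" (480x640x3 uint8, red, green, blue), "depth" (480x640 float32, mm along the optical axis (not along the pixel's ray), 0 where there is no reading), "vertical_fov" (degrees; the focal length in pixels is half the picture's height over the tangent of half this angle, whatever the lens; pixels are square), "cx", "cy" (the principal point, pixels), "k1" (the pictures are not rectified: a ray, as slopes to the right and down, at radius r is drawn at 1 + k1 r^2 times it, then the intrinsics apply), "rvec" (rotation vector, rad) and "tvec" (3), from world to camera coordinates, as OpenCV has them. Camera axes: x right, y down, z forward; pixel columns grow to the right and rows downward; lengths in mm; the calibration is good to about 2 mm. A picture is of the moment at which its call begins.
- finish_job(): hands the job in; it is judged then, once.
The state is a dict: "time_s": time; "joints": joint angles; "dq": joint speeds; "tau": joint torques, N m; "eef_pos": TCP position; "ee_rot": TCP orientation; "force": force on the tool from outside, world axes, zero at the start; "wrist_torque": the same for the moment, N m; "grip_width": opening from 0.0 (shut) to 1.0 (fully open); "grip_force": force on a finger pad.
Only numpy, scipy, OpenCV 4.12 (cv2) and the standard library are available. Lean on these libraries where they do the work, as an engineer would, in place of code of your own. Each camera call takes 0.05 s, during which the arm holds its last target. There are 200 camera calls.

### The job

Set up the counting station: stand the green tube rack, which is parked on the draining tray, upright on the open bench clear of the tray, tip up each glass counting chamber in the tray by pressing down its front end over the ramp, pick it up by the raised end and lay it flat across the two rails of the staining pan, grooved face up, side by side with the others. Take the oldest dropper bottle, the one at the low front end of the sloped lane, and stand it upright in the bay of the pan, and load every new bottle from the bench into the lane behind the two old ones left there, standing on its foot, so that the lane stays in order of age. Leave the blue tub, the roll of tape and the big squeeze bottle where they are.

Things in the scene. Friction and masses are not known exactly. Their poses are not given: they have to be found in the camera images.
- tray: Draining tray, a fixed white moulded block 108 mm front to back (its x) by 164 mm wide (y); origin under its middle, x to its rear. Four wells along y, 37 mm apart, 31 mm wide, between flush ribs; rib tops and rear rim 32.5 mm above the bench. A well's level floor, 28 mm high, runs from tray x = +39 to a ridge at x = -4 mm; then a ramp falls at 30 degrees towards -x to a stop 22 mm high at x = -45.5 mm.
- pan: Staining pan, a fixed steel pan 120 mm (its x) by 250 mm (its y) with a rim 14 mm high, floor 3 mm high; origin at the middle of its underside. Two parallel steel rails run along its y over the left (+y) part; the bay for a bottle is the open right (-y) end.
- well0 (a point): Middle of well 0 at tray x = 0, at the height of its level floor (28 mm); wells count from tray -y to +y. Chambers start with their centre within 2 mm of the well's, so their front half hangs free over the ramp.
- well1 (a point): Middle of well 1 at tray x = 0, at the height of its level floor (28 mm); wells count from tray -y to +y. Pressed about 20 to 32 mm in front of the ridge with a few newtons, a chamber rocks over the ridge onto the ramp.
- well2 (a point): Middle of well 2 at tray x = 0, at the height of its level floor (28 mm); wells count from tray -y to +y. The tray is very slick: a rocked chamber slides about 12 mm forward down the ramp onto the stop and stays there, tipped 30 degrees, when let go.
- well3 (a point): Middle of well 3 at tray x = 0, at the height of its level floor (28 mm); wells count from tray -y to +y. The rear end of a tipped chamber stands about 15 mm above the level floor (10 mm above the ribs), free to be gripped across its 30 mm width.
- chamber0: Glass counting chamber: a thin flat plate 75 mm long (its x), 30 mm wide (y), 4 mm thick, 24 g, with frosted white ends and an H of fine grooves on its upper face (z); origin at the centre of its underside. Two or three of the four are present, each lying flat in a well of the tray, upper face 0.5 mm below the rib tops: it cannot be gripped until one end is tipped up.
- chamber1: Glass counting chamber: a thin flat plate 75 mm long (its x), 30 mm wide (y), 4 mm thick, 24 g, with frosted white ends and an H of fine grooves on its upper face (z); origin at the centre of its underside. Two or three of the four are present, each lying flat in a well of the tray, upper face 0.5 mm below the rib tops: it cannot be gripped until one end is tipped up.
- chamber2: Glass counting chamber: a thin flat plate 75 mm long (its x), 30 mm wide (y), 4 mm thick, 24 g, with frosted white ends and an H of fine grooves on its upper face (z); origin at the centre of its underside. Two or three of the four are present, each lying flat in a well of the tray, upper face 0.5 mm below the rib tops: it cannot be gripped until one end is tipped up.
- chamber3: Glass counting chamber: a thin flat plate 75 mm long (its x), 30 mm wide (y), 4 mm thick, 24 g, with frosted white ends and an H of fine grooves on its upper face (z); origin at the centre of its underside. Two or three of the four are present, each lying flat in a well of the tray, upper face 0.5 mm below the rib tops: it cannot be gripped until one end is tipped up.
- rails (a point): Middle of the two rails, at the height of their tops (26 mm above the bench). The rails are 6 mm thick rods, 28 mm apart centre to centre (pan x = -14 and +14 mm), 176 mm long along pan y from -88 to +88 mm about this point. Chambers lie across both of them, long side along pan x, side by side.
- bay (a point): Middle of the bottle bay, on the pan floor (3 mm above the bench). The bay is 114 mm in pan x and reaches 31 mm either way in pan y.
- lane: Sloped lane for dropper bottles, fixed: a slick white floor 46 mm wide between clear guides 40 mm high, rising at 10 degrees towards lane +x, 200 mm long, with a clear stop plate 58 mm high at its low front end. Bottles slide down by themselves onto the stop or the bottle in front. Origin on the bench below the inner foot of the stop plate, on the centre line; x points up the lane.
- lane_front (a point): Foot of the stop plate's inner face, on the floor of the lane (14 mm above the bench).
- lane_rear (a point): Rear (upper) end of the lane's floor, centre line.
- bottle0: A white dropper bottle, 42 mm in diameter and 127 mm high, 0.19 kg: straight body up to about 85 mm, then a shoulder and a nozzle 21 mm wide; origin at the centre of its foot, z towards the nozzle. It starts at the front (low end) of the lane: the oldest bottle. It leans with the lane, 10 degrees towards lane -x.
- bottle1: A white dropper bottle, 42 mm in diameter and 127 mm high, 0.19 kg: straight body up to about 85 mm, then a shoulder and a nozzle 21 mm wide; origin at the centre of its foot, z towards the nozzle. It starts second in the lane.
- bottle2: A white dropper bottle, 42 mm in diameter and 127 mm high, 0.19 kg: straight body up to about 85 mm, then a shoulder and a nozzle 21 mm wide; origin at the centre of its foot, z towards the nozzle. It starts third, the last in the lane.
- new0: A white dropper bottle, 42 mm in diameter and 127 mm high, 0.19 kg: straight body up to about 85 mm, then a shoulder and a nozzle 21 mm wide; origin at the centre of its foot, z towards the nozzle. A new bottle; it starts standing on the bench to the right of the lane. One or both of the two are present.
- new1: A white dropper bottle, 42 mm in diameter and 127 mm high, 0.19 kg: straight body up to about 85 mm, then a shoulder and a nozzle 21 mm wide; origin at the centre of its foot, z towards the nozzle. A new bottle; it starts standing on the bench to the right of the lane. One or both of the two are present.
- tube_rack: Green microtube rack, 58 mm (its x) by 85 mm (its y), 50 mm high, 70 g; origin at the centre of its underside. It starts parked on top of the draining tray, its long side along tray x, over the middle wells; the bench 0.43 m ahead and 0.4 m to the left of the robot is free. Only the top plate (47 to 50 mm up) and the end walls are solid: grip it across the 58 mm at the top plate.
- blue_tub: Bystander: blue open sorting tub, 78x98x74 mm, at the right; origin under its centre.
- tape_roll: Bystander: roll of masking tape lying flat, 104 mm across, 25 mm high, at the back; origin under its centre.
- squeeze_bottle: Bystander: white squeeze bottle, 60 mm in diameter, 166 mm high, at the back left; origin under its centre.
Not all that is in view belongs to the job. What is shaped like the chamber0 but red or yellow is not meant.

How it is judged (in metres and radians):
At the end, for the whole second after the job is handed in: Chambers lie level, grooves up, across both rails (centre within 20 mm of their midline, 80 mm along); the oldest bottle stands upright in the bay; the other old bottles fill the lane's front two places, new ones stand behind; the rack stands on the bench, 80 mm from the tray; all at rest (z of chamber0 in the frame of rails between -0.003 and 0.003 m and x of chamber0 in the frame of rails between -0.02 and 0.02 m and y of chamber0 in the frame of rails between -0.08 and 0.08 m and angle between each of chamber0, chamber1, chamber2, chamber3's own z axis and vertical below 0.06 rad and angle between the x axis of each of chamber0, chamber1, chamber2, chamber3 and the x axis of pan, either way round below 0.35 rad and linear speed of each of chamber0, chamber1, chamber2, chamber3, bottle0, bottle1, bottle2, new0, new1, tube_rack below 0.02 m/s and z of chamber1 in the frame of rails between -0.003 and 0.003 m and x of chamber1 in the frame of rails between -0.02 and 0.02 m and y of chamber1 in the frame of rails between -0.08 and 0.08 m and z of chamber2 in the frame of rails between -0.003 and 0.003 m and x of chamber2 in the frame of rails between -0.02 and 0.02 m and y of chamber2 in the frame of rails between -0.08 and 0.08 m and z of chamber3 in the frame of rails between -0.003 and 0.003 m and x of chamber3 in the frame of rails between -0.02 and 0.02 m and y of chamber3 in the frame of rails between -0.08 and 0.08 m and x of bottle0 in the frame of bay between -0.05 and 0.05 m and y of bottle0 in the frame of bay between -0.025 and 0.028 m and z of bottle0 in the frame of bay between -0.003 and 0.004 m and angle between each of bottle0, tube_rack's own z axis and vertical below 0.08 rad and x of bottle1 in the frame of lane between 0.01 and 0.083 m and y of bottle1 in the frame of lane between -0.012 and 0.012 m and z of bottle1 in the frame of lane between 0.01 and 0.055 m and angle between each of bottle1, bottle2, new0, new1's own z axis and vertical below 0.3 rad and x of bottle2 in the frame of lane between 0.01 and 0.083 m and y of bottle2 in the frame of lane between -0.012 and 0.012 m and z of bottle2 in the frame of lane between 0.01 and 0.055 m and x of new0 in the frame of lane between 0.083 and 0.18 m and y of new0 in the frame of lane between -0.012 and 0.012 m and z of new0 in the frame of lane between 0.01 and 0.055 m and x of new1 in the frame of lane between 0.083 and 0.18 m and y of new1 in the frame of lane between -0.012 and 0.012 m and z of new1 in the frame of lane between 0.01 and 0.055 m and height (world z) of tube_rack below 0.006 m and horizontal distance between tube_rack and tray above 0.08 m); the robot touches nothing.
It fails at once if a bystander (blue tub, tape roll, squeeze bottle) is pushed more than 30 mm (distance of any of blue_tub, tape_roll, squeeze_bottle from where it was at the start of the episode above 0.03 m).
Of chamber0, chamber1, chamber2, chamber3 only 2 to 3 are there at a start; the rules pass over those that are not, and their reading is None.
Of new0, new1 only 1 to 2 are there at a start; the rules pass over those that are not, and their reading is None.
At some moment in a run one of tube_rack may be knocked a few centimetres aside while the robot is not near it.
It also fails if it takes over 210 s, if anything falls off the work surface, if the arm or the gripper's body presses on something with over 40 N, if the wrist force passes 120 N, or if a joint passes its speed limit or range.

## Working session

There is one attempt and no reset: what is moved stays moved. The work goes in short steps, Python scripts to look and compute and a tool call to move; the robot and the scene stay as the last step left them, time stands still between calls to the robot, and variables do not carry over. Pictures are saved under pics/ and viewed, at most 16 in all, crops included, and the job is handed in when it is done.

Besides the shell and the picture viewer there is one more tool, called after "Request:" by a JSON object that holds its "method" and its "body", one argument or row to a line. step_arm: Moves the arm, as the interface text tells. Its arguments: {"type":"object","properties":{"plan":{"type":"array"},"squeeze":{"type":"number"}},"required":["plan"]}

```bash
mkdir -p pics
cat > h.py <<'E'
from rig import *
import numpy as np, cv2
from scipy.spatial.transform import Rotation as R
def cam(n):
    c=capture(n); c['f']=240/np.tan(np.radians(c['vertical_fov'])/2); c['Rm']=R.from_rotvec(np.ravel(c['rvec'])).as_matrix(); c['t']=np.ravel(c['tvec']); return c
def ray(c,u,v):
    K=np.array([[c['f'],0,c['cx']],[0,c['f'],c['cy']],[0,0,1]])
    d=np.array([(u-c['cx'])/c['f'],(v-c['cy'])/c['f']]); s=d.copy()
    for _ in range(20): s=d/(1+c['k1']*(s@s))
    return np.array([s[0],s[1],1.])
def atz(c,u,v,z):
    r=c['Rm'].T@ray(c,u,v); o=-c['Rm'].T@c['t']; return o+r*(z-o[2])/r[2]
def atd(c,u,v):
    d=np.median(c['depth'][int(v)-1:int(v)+2,int(u)-1:int(u)+2]); return c['Rm'].T@(ray(c,u,v)*d-c['t'])
def proj(c,p):
    q=c['Rm']@np.asarray(p,float)+c['t']; s=q[:2]/q[2]; s=s*(1+c['k1']*(s@s)); return s*c['f']+[c['cx'],c['cy']]
def save(c,name,box=None,k=1):
    im=c['color'][:,:,::-1]
    if box: im=im[box[1]:box[3],box[0]:box[2]]
    cv2.imwrite('pics/'+name,cv2.resize(im,None,fx=k,fy=k,interpolation=cv2.INTER_CUBIC))
def go(p,yaw=None,Rt=None):
    """print offset (cm) and rotvec (deg) in tool frame from current pose"""
    s=sense(); q=s['ee_rot']; Rc=R.from_quat([q[1],q[2],q[3],q[0]])
    print('off cm',np.round(Rc.inv().apply(np.array(p)-s['eef_pos'])/10,2))
    if Rt is not None: print('rot',np.round((Rc.inv()*Rt).as_rotvec(degrees=True),1))
E
python3 - <<'E'
from h import *
for n in('scene','top'):
    c=cam(n); save(c,n+'0.png'); print(n,c['vertical_fov'],c['k1'],c['cx'],c['cy'],-c['Rm'].T@c['t'],c['Rm'][2])
s=sense(); print(s)
E
```

```text
scene 47.06862830348059 -0.03413165432286758 325.9835741432747 241.13613851448295 [-149.3271555   840.31063325 1052.71400053] [ 0.44202355 -0.60155756 -0.66538987]
top 55.88299210727961 -0.11828248515665853 321.4346606818428 241.22593170273996 [ 415.6087773   -62.79831426 1030.35222753] [ 0.0594827   0.00103191 -0.9982288 ]
{'time_s': 0.1, 'joints': array([-1.42242639e+00,  3.13406083e-01,  1.49838308e+00,  9.43672718e-06,
        1.33098458e+00, -2.23395873e-01]), 'dq': array([-0.0010766 , -0.00165624, -0.00217084,  0.00087636, -0.00034847,
       -0.00032409]), 'tau': array([ 2.51720798e-03, -4.12897289e+01, -2.60139692e+01, -2.10741032e-04,
        3.02167980e-03,  1.65752340e-05]), 'eef_pos': array([ 190.6816691 , -488.98675735,  303.37781814]), 'ee_rot': array([-5.89961729e-04,  9.82773496e-01,  1.84813166e-01,  2.67275025e-05]), 'force': array([-0.42026535,  1.06169277, -0.50626953]), 'wrist_torque': array([ 0.01309099, -0.01781087, -0.01807708]), 'grip_force': 0.0, 'grip_width': 0.9957171201952896}
```

View pics/scene0.png

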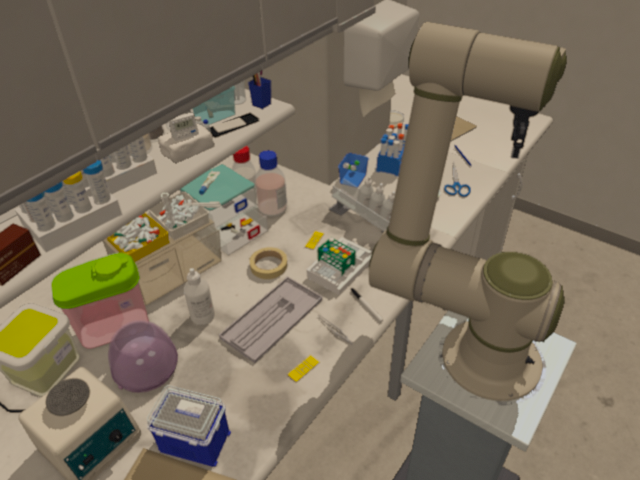

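View pics/top0.png

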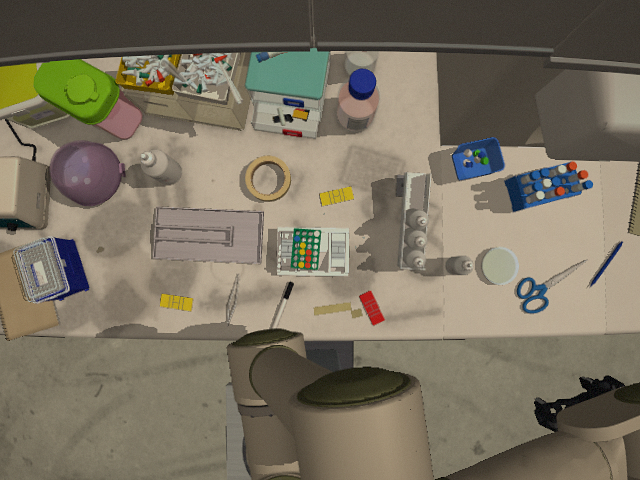

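The top view shows the tray at about (313,251) with the green rack on it, and the pan at about (208,236). Three bottles stand in the lane at (415,220), (416,240) and (417,261), with the front stop at the bottom (417,270). A new bottle stands at (460,265).

Lookalikes for the chambers are the yellow strips at (336,196) and (177,302), the red one at (371,308), and a beige strip at (333,309). Only clear plates in tray wells count. Next I'll take close crops.

Run:
```python
from h import *
c=cam('top'); save(c,'t1.png',(265,165,475,325),3.8); save(c,'t2.png',(140,195,355,285),3.7)
print('new',atz(c,462,263,127),'depth',atd(c,460,266))
for p in [(415,176),(415,200),(416,219),(417,239),(417,261),(279,229),(349,229),(347,274),(278,274),(152,210),(264,212),(261,263),(152,260)]: print(p,np.round(atd(c,*p)))
```

```text
new [ 424.42138944 -345.30655171  127.        ] depth [ 418.51433076 -351.89496708   91.85616161]
(415, 176) [ 618. -269.   47.]
(415, 200) [ 566. -270.   38.]
(416, 219) [ 512. -250.  138.]
(417, 239) [ 473. -252.  135.]
(417, 261) [ 429. -252.  131.]
(279, 229) [503.  32.  32.]
(349, 229) [ 505. -125.    2.]
(347, 274) [ 402. -119.   19.]
(278, 274) [403.  35.  20.]
(152, 210) [552. 334.  -1.]
(264, 212) [545.  70.  -0.]
(261, 263) [428.  77.  -2.]
(152, 260) [435. 331.  -1.]
```

View pics/t1.png

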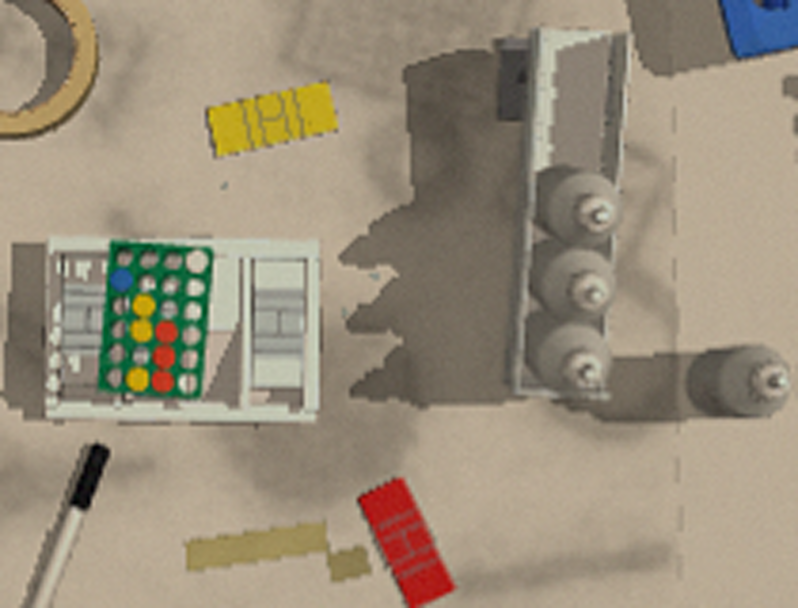

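View pics/t2.png

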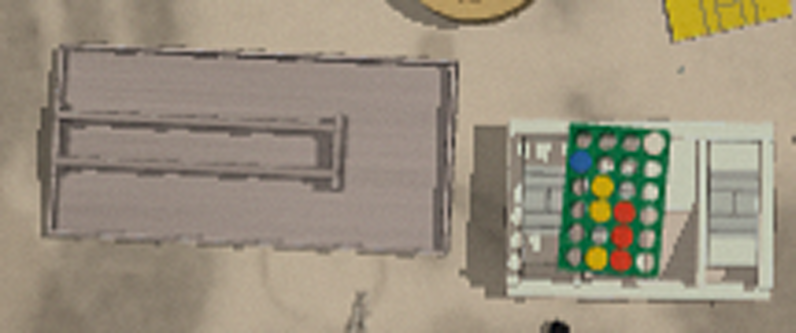

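```bash
cat > m.py <<'E'
from h import *
def cloud(c):
    v,u=np.mgrid[0:480,0:640]; d=c['depth']
    K=np.array([[c['f'],0,c['cx']],[0,c['f'],c['cy']],[0,0,1]])
    und=cv2.undistortPoints(np.stack([u,v],-1).reshape(-1,1,2).astype(np.float64),K,np.array([c['k1'],0,0,0])).reshape(480,640,2)
    P=np.concatenate([und*d[...,None],d[...,None]],-1)
    return (P-c['t'])@c['Rm']   # R^T(p-t)
def rect(P,lo,hi,z0,z1):
    m=(P[...,0]>lo[0])&(P[...,0]<hi[0])&(P[...,1]>lo[1])&(P[...,1]<hi[1])&(P[...,2]>z0)&(P[...,2]<z1)
    Q=P[m]; return Q,cv2.minAreaRect(Q[:,:2].astype(np.float32))
E
python3 - <<'E'
from m import *
cs=[cam(n) for n in('top','scene')]
for c in cs:
    P=cloud(c); print('---'); np.set_printoptions(suppress=True,precision=1)
    for nm,lo,hi,z0,z1 in [('bench',(380,150),(400,300),-20,20),('tray',(370,-150),(540,70),14,60),('panrim',(400,62),(580,360),9,20),('rails',(430,80),(560,340),21,32),('rack',(370,-150),(540,60),70,90),('lane',(360,-320),(650,-180),20,100),('new',(380,-400),(450,-310),60,84),('body',(380,-320),(560,-200),60,90)]:
        try:
            Q,r=rect(P,lo,hi,z0,z1); print(nm,len(Q),r, np.median(Q[:,2]),Q.mean(0))
        except Exception as e: print(nm,e)
c=cs[0]
print('new nz',atz(c,467.6,265,127))
for p,z in [((418.9,262.9),142),((420.3,241.8),150),((422.4,221.1),157)]: print(atz(c,*p,z))
for p,z in [((277.6,228.2),32.5),((349.2,228.2),32.5),((348.7,275),22),((277.6,275),22)]: print('tray',atz(c,*p,z))
# t2 pan corners
for p,z in [((60,46),14),((457,62),14),((445,254),14),((42,238),14),((60,118),26),((340,125),26),((336,182),26),((58,165),26)]: print('pan',atz(c,140+p[0]/3.7,195+p[1]/3.7,z))
for p,z in [((540,28),90),((518,392),70),((628,35),90),((607,395),70)]: print('lane',atz(c,265+p[0]/3.8,165+p[1]/3.8,z))
E
```

```text
---
bench 510 ((390.0274353027344, 225.78085327148438), (16.295408248901367, 148.0458221435547), 0.15939660370349884) -0.9670551671874936 [390.  225.7  -1. ]
tray 2494 ((452.5692138671875, -41.82978820800781), (160.1219940185547, 107.42320251464844), 88.69365692138672) 30.179262453274905 [454.1 -46.   29.3]
panrim 467 ((507.75469970703125, 194.41610717773438), (256.38916015625, 152.57351684570312), 87.38706970214844) 12.663382565457619 [496.1 193.3  13. ]
rails 431 ((494.4576416015625, 230.03033447265625), (178.00111389160156, 45.66337203979492), 87.5999755859375) 23.930963564599615 [493.8 229.7  24. ]
rack 760 ((456.5023498535156, -27.996227264404297), (57.45298767089844, 84.91521453857422), 85.02127075195312) 81.86687505006097 [455.2 -28.   82. ]
lane 1744 ((519.2225952148438, -262.8009033203125), (53.77019119262695, 215.534912109375), 86.33229064941406) 48.22184945330436 [ 538.  -260.5   55.2]
new 115 ((420.4548034667969, -363.6777648925781), (42.13245391845703, 38.66432571411133), 87.86986541748047) 79.40239807823339 [ 420.4 -353.7   77. ]
body 329 ((486.4613952636719, -261.55984
[... 1164 characters left out ...]
86.78931427001953) 72.54272801548852 [ 485.7 -239.6   73.7]
new nz [ 420.3 -356.8  127. ]
[ 425.  -253.9  142. ]
[ 466.3 -255.6  150. ]
[ 506.3 -258.9  157. ]
tray [504.3  35.3  32.5]
tray [ 503.7 -123.3   32.5]
tray [ 400.2 -122.2   22. ]
tray [400.7  36.1  22. ]
pan [555.4 318.1  14. ]
pan [543.5  69.2  14. ]
pan [426.1  76.   14. ]
pan [436.1 327.2  14. ]
pan [509.3 312.5  26. ]
pan [504.1 138.6  26. ]
pan [469.5 140.7  26. ]
pan [480.5 313.2  26. ]
lane [ 616.9 -243.6   90. ]
lane [ 414.8 -231.5   70. ]
lane [ 613.2 -293.1   90. ]
lane [ 412.8 -281.8   70. ]
  return _methods._mean(a, axis=axis, dtype=dtype,
  ret = ret.dtype.type(ret / rcount)
<stdin>:7: RuntimeWarning: Mean of empty slice.
  ret = um.true_divide(
```

Measured positions:

| Item | Position (mm) | Notes |
|---|---|---|
| Tray | about (452.5, -42) | yaw about -0.5° |
| Rack | (456, -27) | yaw -5°, top at 82 |
| Rails | about (492, 230) | yaw -2.6° |
| Lane front | about (426, -257) | yaw -3.3° |
| New bottle | (420, -357) | only one present |

The sizes match the description. I'll start with the rack.

```bash
cat >> h.py <<'E'
def down(a): return R.from_euler('z',a,degrees=True)*R.from_euler('x',180,degrees=True)
E
python3 - <<'E'
from h import *
go([456,-27,303],Rt=down(-5)); go([456,-27,131])
E
```

```text
off cm [ 41.5  -33.41   0.09]
rot [-0.  -0.  26.3]
off cm [ 41.5  -33.4   17.29]
```

Request:
{"method": "step_arm", "body": {
  "plan": [
    {"offset":[41.5,-33.4,0],"rot":[0,0,26.3],"gripper":8.5},
    {"offset":[41.5,-33.4,0],"rot":[0,0,26.3],"gripper":8.5},
    {"offset":[41.5,-33.4,0],"rot":[0,0,26.3],"gripper":8.5},
    {"offset":[41.5,-33.4,0],"rot":[0,0,26.3],"gripper":8.5},
    {"offset":[41.5,-33.4,0],"rot":[0,0,26.3],"gripper":8.5},
    {"offset":[41.5,-33.4,0],"rot":[0,0,26.3],"gripper":8.5},
    {"offset":[41.5,-33.4,0],"rot":[0,0,26.3],"gripper":8.5},
    {"offset":[41.5,-33.4,0],"rot":[0,0,26.3],"gripper":8.5},
    {"offset":[41.5,-33.4,0],"rot":[0,0,26.3],"gripper":8.5},
    {"offset":[41.5,-33.4,0],"rot":[0,0,26.3],"gripper":8.5},
    {"offset":[41.5,-33.4,0],"rot":[0,0,26.3],"gripper":8.5},
    {"offset":[41.5,-33.4,0],"rot":[0,0,26.3],"gripper":8.5}
  ]
}}

```text
time_s: 1.45
eef_pos: [457.1, -24.0, 303.7]
ee_rot: [-0.0, 0.999, -0.041, 0.0]
force: [0.2, -0.5, 0.3]
grip_width: 0.992
grip_force: 0.0
```

Run:
```python
from m import *
for n in('top','scene'):
    Q,r=rect(cloud(cam(n)),(370,-150),(540,60),70,90); print(len(Q),r)
go([456,-27,131],Rt=down(-5))
```

```text
6 ((424.3995666503906, -51.303585052490234), (0.6887384057044983, 21.858366012573242), 71.35834503173828)
471 ((456.86199951171875, -25.766071319580078), (64.48200988769531, 88.07405853271484), 84.33644104003906)
off cm [1.000e-02 2.000e-02 1.727e+01]
rot [0.  0.  0.1]
```

Request:
{"method": "step_arm", "body": {
  "plan": [
    {"offset":[0,0,5],"rot":[0,0,0],"gripper":8.5},
    {"offset":[0,0,10],"rot":[0,0,0],"gripper":8.5},
    {"offset":[0,0,14],"rot":[0,0,0],"gripper":8.5},
    {"offset":[0,0,16],"rot":[0,0,0],"gripper":8.5},
    {"offset":[0,0,17.2],"rot":[0,0,0],"gripper":8.5},
    {"offset":[0,0,17.2],"rot":[0,0,0],"gripper":8.5},
    {"offset":[0,0,17.2],"rot":[0,0,0],"gripper":5},
    {"offset":[0,0,17.2],"rot":[0,0,0],"gripper":5},
    {"offset":[0,0,17.2],"rot":[0,0,0],"gripper":5},
    {"offset":[0,0,17.2],"rot":[0,0,0],"gripper":5},
    {"offset":[0,0,17.2],"rot":[0,0,0],"gripper":5},
    {"offset":[0,0,17.2],"rot":[0,0,0],"gripper":5}
  ],
  "squeeze": 25
}}

```text
time_s: 2.75
eef_pos: [456.5, -27.5, 133.0]
ee_rot: [0.0, 0.999, -0.044, 0.001]
force: [-1.5, -0.1, 7.2]
grip_width: 0.67
grip_force: 26.1
```

Request:
{"method": "step_arm", "body": {
  "plan": [
    {"offset":[0,0,-4],"rot":[0,0,0],"gripper":5},
    {"offset":[0,0,-9],"rot":[0,0,0],"gripper":5},
    {"offset":[-0.5,-4,-12],"rot":[0,0,0],"gripper":5},
    {"offset":[-1,-8,-12],"rot":[0,0,0],"gripper":5},
    {"offset":[-2,-12.5,-12],"rot":[0,0,0],"gripper":5},
    {"offset":[-2.5,-17,-12],"rot":[0,0,0],"gripper":5},
    {"offset":[-3,-21.5,-12],"rot":[0,0,0],"gripper":5},
    {"offset":[-4,-26,-12],"rot":[0,0,0],"gripper":5},
    {"offset":[-5,-30.5,-12],"rot":[0,0,0],"gripper":5},
    {"offset":[-5.5,-35,-12],"rot":[0,0,0],"gripper":5},
    {"offset":[-6,-39,-12],"rot":[0,0,0],"gripper":5},
    {"offset":[-6.3,-42.3,-12],"rot":[0,0,0],"gripper":5}
  ]
}}

```text
time_s: 3.95
eef_pos: [429.3, 401.8, 252.1]
ee_rot: [-0.0, 0.999, -0.043, 0.0]
force: [1.2, -1.3, 0.1]
grip_width: 0.671
grip_force: 27.5
```

Run:
```python
from m import *
s=sense(); print(s['eef_pos'],s['force'],s['grip_width'])
c=cam('top'); save(c,'t3.png',(20,150,360,330),2.3)
```

```text
[429.34955565 401.83363015 252.14865037] [ 1.17790239 -1.29992639  0.12068969] 0.6708154288952253
```

View pics/t3.png

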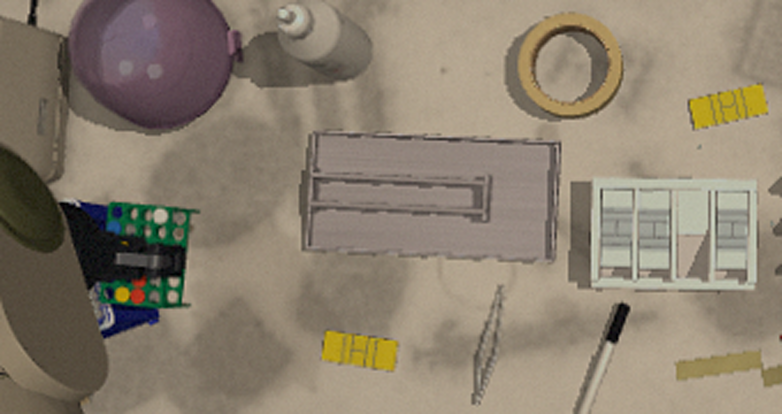

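The rack is held at about (140,255) in the crop. Three chambers show in wells 3, 2 and 0, at crop pixels (617,230), (655,230) and (733,230). The blue box is close on the left, so I'll set the rack down at (375,370) instead.

Request:
{"method": "step_arm", "body": {
  "plan": [
    {"offset":[-3,2,2],"rot":[0,0,0],"gripper":5},
    {"offset":[-5.1,3.7,5],"rot":[0,0,0],"gripper":5},
    {"offset":[-5.1,3.7,9],"rot":[0,0,0],"gripper":5},
    {"offset":[-5.1,3.7,12],"rot":[0,0,0],"gripper":5},
    {"offset":[-5.1,3.7,14],"rot":[0,0,0],"gripper":5},
    {"offset":[-5.1,3.7,14.8],"rot":[0,0,0],"gripper":5},
    {"offset":[-5.1,3.7,15.2],"rot":[0,0,0],"gripper":5},
    {"offset":[-5.1,3.7,15.2],"rot":[0,0,0],"gripper":5}
  ]
}}

```text
time_s: 4.8
eef_pos: [376.4, 367.5, 101.0]
ee_rot: [-0.0, 0.999, -0.044, 0.001]
force: [0.1, -0.6, -0.4]
grip_width: 0.668
grip_force: 27.5
```

Request:
{"method": "step_arm", "body": {
  "plan": [
    {"offset":[0,0,0.1],"rot":[0,0,0],"gripper":5},
    {"offset":[0,0,0.2],"rot":[0,0,0],"gripper":5},
    {"offset":[0,0,0.2],"rot":[0,0,0],"gripper":8.5},
    {"offset":[0,0,0.2],"rot":[0,0,0],"gripper":8.5},
    {"offset":[0,0,0.2],"rot":[0,0,0],"gripper":8.5},
    {"offset":[0,0,0.2],"rot":[0,0,0],"gripper":8.5},
    {"offset":[0,0,-4],"rot":[0,0,0],"gripper":8.5},
    {"offset":[0,0,-9],"rot":[0,0,0],"gripper":8.5},
    {"offset":[0,0,-14],"rot":[0,0,0],"gripper":8.5},
    {"offset":[0,10,-15],"rot":[0,0,0],"gripper":8.5},
    {"offset":[0,20,-15],"rot":[0,0,0],"gripper":8.5},
    {"offset":[0,24,-15],"rot":[0,0,0],"gripper":2}
  ]
}}

```text
time_s: 6.0
eef_pos: [362.4, 216.7, 248.0]
ee_rot: [-0.0, 0.999, -0.043, 0.0]
force: [2.1, -0.5, -0.2]
grip_width: 0.85
grip_force: 0.0
```

Run:
```python
from m import *
np.set_printoptions(suppress=True,precision=1)
s=sense(); print(s['eef_pos'],s['force'],s['grip_width'])
for n in('top','scene'):
    P=cloud(cam(n)); Q,r=rect(P,(300,300),(450,440),40,60); print(n,len(Q),r,np.median(Q[:,2]))
    Q,r=rect(P,(370,-150),(540,70),14,45); print('tray',len(Q),r,np.median(Q[:,2]))
c=cam('top'); save(c,'t4.png',(270,220,355,284),9)
```

```text
[362.4 216.7 248. ] [ 2.1 -0.5 -0.2] 0.8502255461330094
top 77 ((415.4095764160156, 373.18310546875), (18.88702964782715, 44.1792106628418), 15.746919631958008) 48.843188324079236
tray 3203 ((439.43902587890625, -41.62495422363281), (160.14590454101562, 133.75115966796875), 88.74663543701172) 30.15054778327477
scene 760 ((376.2420959472656, 367.7031555175781), (60.40781784057617, 88.69904327392578), 85.04095458984375) 50.79476547123039
tray 1399 ((438.4267883300781, -40.13743591308594), (127.17851257324219, 172.5388946533203), 4.004369735717773) 29.37965285041232
```

View pics/t4.png

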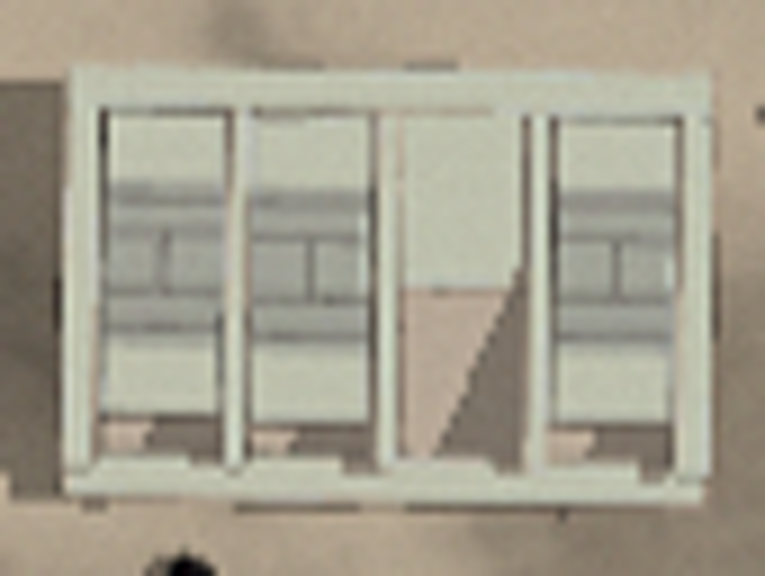

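Chambers are at crop centres (164,263), (309,270) and (613,270), with the ridge at about row 290. Well 1 is empty.

Run:
```python
from m import *
np.set_printoptions(suppress=True,precision=1)
c=cam('top')
def pt(u,v,z): return atz(c,270+(u+.5)/9-.5,220+(v+.5)/9-.5,z)
for nm,p,z in [('ch3',(164,263),32),('ch2',(309,270),32),('ch0',(613,270),32),('ridgeL',(403,288),28),('ridgeR',(515,292),28),('rl',(72,68),32.5),('rr',(710,73),32.5),('fr',(705,480),32.5),('fl',(68,468),32.5),('ch3 rear',(167,113),32),('ch3 front',(160,413),32),('ch0 rear',(614,118),32),('ch0 front',(611,422),32)]: print(nm,pt(*p,z))
for a,b in [((170,263),0),((309,270),0),((613,270),0),((450,200),0)]: print(atd(c,270+a[0]/9,220+a[1]/9))
for nm,p,z in [('rim rear',(390,90),32.5)]: print(atd(c,313,230))
```

```text
ch3 [458.6  12.7  32. ]
ch2 [456.8 -23.   32. ]
ch0 [456.5 -97.5  32. ]
ridgeL [452.5 -45.9  28. ]
ridgeR [451.4 -73.5  28. ]
rl [506.8  35.4  32.5]
rr [ 504.9 -121.7   32.5]
fr [ 405.  -119.8   32.5]
fl [408.4  36.2  32.5]
ch3 rear [495.6  12.   32. ]
ch3 front [421.9  13.6  32. ]
ch0 rear [493.9 -98.   32. ]
ch0 front [419.3 -96.9  32. ]
[457.7  10.3  30.4]
[455.9 -23.9  31.2]
[455.6 -98.5  32. ]
[473.2 -58.6  27.6]
[500.1 -43.2  31.1]
```

Tray centre is about (456.5, -41.5), with the ridge at x ≈ 452. I'll do one chamber at a time, since the tipped ends would crowd each other. Chamber 3 goes first: closed fingertips, tool y along x.

Run:
```python
from h import *
go([424,12.7,180],Rt=down(89)); go([424,12.7,112])
```

```text
off cm [ 7.87 19.87  6.8 ]
rot [  0.   -0.1 -94.1]
off cm [ 7.87 19.87 13.6 ]
```

Request:
{"method": "step_arm", "body": {
  "plan": [
    {"offset":[7.87,19.87,0],"rot":[0,0,-94.1],"gripper":0},
    {"offset":[7.87,19.87,0],"rot":[0,0,-94.1],"gripper":0},
    {"offset":[7.87,19.87,0],"rot":[0,0,-94.1],"gripper":0},
    {"offset":[7.87,19.87,0],"rot":[0,0,-94.1],"gripper":0},
    {"offset":[7.87,19.87,0],"rot":[0,0,-94.1],"gripper":0},
    {"offset":[7.87,19.87,3],"rot":[0,0,-94.1],"gripper":0},
    {"offset":[7.87,19.87,6],"rot":[0,0,-94.1],"gripper":0},
    {"offset":[7.87,19.87,8],"rot":[0,0,-94.1],"gripper":0},
    {"offset":[7.87,19.87,10],"rot":[0,0,-94.1],"gripper":0},
    {"offset":[7.87,19.87,12],"rot":[0,0,-94.1],"gripper":0},
    {"offset":[7.87,19.87,13],"rot":[0,0,-94.1],"gripper":0},
    {"offset":[7.87,19.87,13.6],"rot":[0,0,-94.1],"gripper":0}
  ]
}}

```text
time_s: 7.4
eef_pos: [424.5, 14.5, 110.5]
ee_rot: [-0.001, 0.71, 0.704, -0.0]
force: [-0.3, -0.6, -0.1]
grip_width: 0.001
grip_force: 0.0
```

Run:
```python
from h import *
s=sense(); print(s['eef_pos'],s['force'],s['grip_width'])
go([424,12.7,112],Rt=down(89))
c=cam('scene'); save(c,'s1.png',(290,215,390,290),8)
```

```text
[424.4728676   14.4935711  110.53081868] [-0.25746347 -0.64584796 -0.07516231] 0.0010115618319730488
off cm [-0.18 -0.05 -0.15]
rot [-0.1 -0.   0.6]
```

View pics/s1.png

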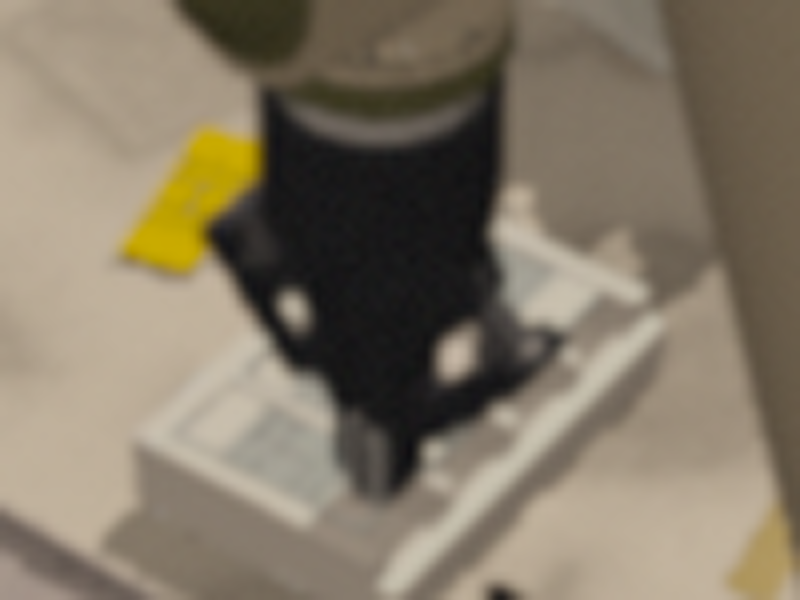

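The closed tips sit over the front of well 3, at about (380,470). Pressing down slowly.

Request:
{"method": "step_arm", "body": {
  "plan": [
    {"offset":[-0.15,0,0.3],"rot":[0,0,0],"gripper":0},
    {"offset":[-0.15,0,0.6],"rot":[0,0,0],"gripper":0},
    {"offset":[-0.15,0,0.8],"rot":[0,0,0],"gripper":0},
    {"offset":[-0.15,0,1.0],"rot":[0,0,0],"gripper":0},
    {"offset":[-0.15,0,1.2],"rot":[0,0,0],"gripper":0},
    {"offset":[-0.15,0,1.4],"rot":[0,0,0],"gripper":0},
    {"offset":[-0.15,0,1.4],"rot":[0,0,0],"gripper":0}
  ]
}}

```text
time_s: 8.15
eef_pos: [424.0, 11.8, 97.6]
ee_rot: [-0.0, 0.713, 0.701, -0.0]
force: [-0.3, 0.1, 0.1]
grip_width: 0.001
grip_force: 0.0
```

Request:
{"method": "step_arm", "body": {
  "plan": [
    {"offset":[0,0,0.2],"rot":[0,0,0],"gripper":0},
    {"offset":[0,0,0.3],"rot":[0,0,0],"gripper":0},
    {"offset":[0,0,0.4],"rot":[0,0,0],"gripper":0},
    {"offset":[0,0,0.4],"rot":[0,0,0],"gripper":0}
  ]
}}

```text
time_s: 8.55
eef_pos: [424.1, 11.8, 93.6]
ee_rot: [-0.0, 0.713, 0.702, -0.0]
force: [-0.4, 0.3, -0.5]
grip_width: -0.001
grip_force: 0.0
```

Run:
```python
from m import *
np.set_printoptions(suppress=True,precision=1)
for n in('scene','top'):
    P=cloud(cam(n)); 
    m=(abs(P[...,1]-12.7)<14)&(P[...,0]>440)&(P[...,0]<500)&(P[...,2]<60)&(P[...,2]>20); Q=P[m]
    for x in range(440,500,5):
        k=Q[abs(Q[:,0]-x-2.5)<2.5]; print(n,x+2.5,len(k),np.median(k[:,2]) if len(k) else None)
```

```text
scene 442.5 9 26.440876689885545
scene 447.5 13 28.5949322819591
scene 452.5 19 31.350415799373327
scene 457.5 17 34.77837994784458
scene 462.5 18 37.32190235689947
scene 467.5 18 38.35840804546586
scene 472.5 15 43.10233723778427
scene 477.5 11 41.39386945631494
scene 482.5 4 26.30507412980777
scene 487.5 7 28.564139640952206
scene 492.5 18 28.176634252432855
scene 497.5 21 29.6422689344043
top 442.5 0 None
top 447.5 0 None
top 452.5 0 None
top 457.5 0 None
top 462.5 0 None
top 467.5 0 None
top 472.5 1 46.138588880482814
top 477.5 1 43.89603090499498
top 482.5 4 27.54166321020974
top 487.5 7 25.90285092563019
top 492.5 26 26.331104862359673
top 497.5 27 29.163490712957795
```

Chamber 3 is tipped, with its rear edge at x ≈ 476, z ≈ 45. Next I'll grip it with the tool square to the tilted plate.

```bash
cat >> h.py <<'E'
def tilt(a,t): return R.from_euler('z',a,degrees=True)*R.from_euler('y',-t,degrees=True)*R.from_euler('x',180,degrees=True)
E
python3 - <<'E'
from h import *
T=np.array([435.5,12.7,100.5]); Rt=tilt(-1.2,30); z=Rt.as_matrix()[:,2]; print(z)
go(T-50*z,Rt=Rt); go(T)
E
```

```text
[ 0.49989034 -0.01047121 -0.8660254 ]
off cm [ 0.12 -1.36 -5.01]
rot [-23.6  23.5  88. ]
off cm [ 0.11  1.14 -0.68]
```

Request:
{"method": "step_arm", "body": {
  "plan": [
    {"offset":[0,0,-4],"rot":[0,0,0],"gripper":0},
    {"offset":[0.1,-1.4,-8],"rot":[-2,2,8],"gripper":4.6},
    {"offset":[0.1,-1.4,-8],"rot":[-23.6,23.5,88],"gripper":4.6},
    {"offset":[0.1,-1.4,-8],"rot":[-23.6,23.5,88],"gripper":4.6},
    {"offset":[0.1,-1.4,-8],"rot":[-23.6,23.5,88],"gripper":4.6},
    {"offset":[0.1,-1.4,-8],"rot":[-23.6,23.5,88],"gripper":4.6},
    {"offset":[0.1,-1.4,-8],"rot":[-23.6,23.5,88],"gripper":4.6},
    {"offset":[0.1,-1.4,-8],"rot":[-23.6,23.5,88],"gripper":4.6},
    {"offset":[0.1,-1.4,-8],"rot":[-23.6,23.5,88],"gripper":4.6},
    {"offset":[0.1,-1.4,-7],"rot":[-23.6,23.5,88],"gripper":4.6},
    {"offset":[0.12,-1.36,-5],"rot":[-23.6,23.5,88],"gripper":4.6},
    {"offset":[0.12,-1.36,-5],"rot":[-23.6,23.5,88],"gripper":4.6}
  ]
}}

```text
time_s: 9.85
eef_pos: [409.5, 13.3, 142.2]
ee_rot: [0.002, 0.966, -0.013, 0.258]
force: [0.0, -0.6, 0.1]
grip_width: 0.54
grip_force: 0.0
```

Run:
```python
from h import *
s=sense(); print(s['eef_pos'],s['force'],s['grip_width'])
T=np.array([435.5,12.7,100.5]); go(T,Rt=tilt(-1.2,30))
c=cam('scene'); save(c,'s2.png',(290,215,390,290),8)
```

```text
[409.54339442  13.25606917 142.16194084] [ 0.01429194 -0.5640185   0.07798631] 0.5404650079772402
off cm [ 0.17 -0.    4.91]
rot [ 0.   0.1 -0.3]
```

View pics/s2.png

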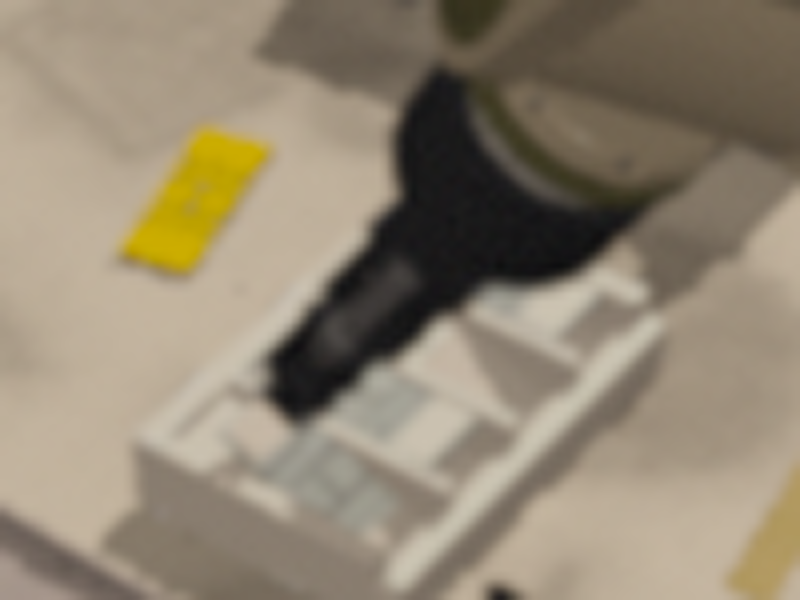

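The chamber stays tipped and the fingers are lined up above its raised end.

Request:
{"method": "step_arm", "body": {
  "plan": [
    {"offset":[0.1,0,2.5],"rot":[0,0,0],"gripper":4.6},
    {"offset":[0.17,0,4],"rot":[0,0,0],"gripper":4.6},
    {"offset":[0.17,0,4.8],"rot":[0,0,0],"gripper":4.6},
    {"offset":[0.17,0,4.9],"rot":[0,0,0],"gripper":4.6},
    {"offset":[0.17,0,4.9],"rot":[0,0,0],"gripper":2.5},
    {"offset":[0.17,0,4.9],"rot":[0,0,0],"gripper":2.5},
    {"offset":[0.17,0,4.9],"rot":[0,0,0],"gripper":2.5},
    {"offset":[0.17,0,4.9],"rot":[0,0,0],"gripper":2.5},
    {"offset":[0.17,0,4.9],"rot":[0,0,0],"gripper":2.5}
  ],
  "squeeze": 35
}}

```text
time_s: 10.8
eef_pos: [436.6, 13.0, 102.5]
ee_rot: [0.002, 0.966, -0.009, 0.259]
force: [-0.7, 5.0, 4.4]
grip_width: 0.335
grip_force: 34.8
```

Gripped at about 30 mm wide. Lift, then check clearance and work out the placing move.

Request:
{"method": "step_arm", "body": {
  "plan": [
    {"offset":[1,0,-1.73],"rot":[0,0,0],"gripper":2.5},
    {"offset":[2.5,0,-4.33],"rot":[0,0,0],"gripper":2.5},
    {"offset":[4.5,0,-7.8],"rot":[0,0,0],"gripper":2.5},
    {"offset":[5.5,0,-9.5],"rot":[0,0,0],"gripper":2.5},
    {"offset":[5.5,0,-9.5],"rot":[0,0,0],"gripper":2.5}
  ]
}}

```text
time_s: 11.3
eef_pos: [438.2, 11.8, 216.8]
ee_rot: [0.005, 0.965, -0.01, 0.264]
force: [-0.1, 0.2, 0.1]
grip_width: 0.328
grip_force: 34.6
```

Run:
```python
from m import *
np.set_printoptions(suppress=True,precision=1)
s=sense(); print(s['eef_pos'],s['force'],s['grip_width'])
go([528,286.5,200],Rt=down(-2.6))
c=cam('top'); P=cloud(c)
Q,r=rect(P,(560,180),(720,420),30,120); print('sq',r)
c=cam('scene'); P=cloud(c); q=s['ee_rot']; M=R.from_quat([q[1],q[2],q[3],q[0]]).as_matrix()
L=(P-s['eef_pos'])@M; m=(abs(L[...,1])<13)&(L[...,0]<-12)&(L[...,0]>-100)&(L[...,2]>50)&(L[...,2]<90); Q=L[m]
for x in range(-90,-10,6):
    k=Q[abs(Q[:,0]-x-3)<3]; print(x+3,len(k),np.median(k[:,2]) if len(k) else None)
```

```text
[438.2  11.8 216.8] [-0.1  0.2  0.1] 0.32806646742866336
off cm [  6.4 -27.7   5.6]
rot [ -0.1 -30.6   1.4]
sq ((657.189453125, 340.7183837890625), (158.479248046875, 125.4467544555664), 89.95271301269531)
-87 0 None
-81 0 None
-75 0 None
-69 15 71.10298414949943
-63 15 71.29196300704375
-57 20 70.74470299523138
-51 15 71.82777555667256
-45 20 71.16175071413744
-39 20 72.93598859293533
-33 18 71.8396015357971
-27 18 70.93061426458203
-21 18 72.62522103640467
-15 18 70.71130744687137
-9 0 None
```

Request:
{"method": "step_arm", "body": {
  "plan": [
    {"offset":[1,-4,1],"rot":[0,-5,0],"gripper":2.5},
    {"offset":[2,-8,2],"rot":[0,-10,0],"gripper":2.5},
    {"offset":[3,-12,3],"rot":[0,-15,0.5],"gripper":2.5},
    {"offset":[4,-16,4],"rot":[0,-20,1],"gripper":2.5},
    {"offset":[5,-20,5],"rot":[0,-25,1],"gripper":2.5},
    {"offset":[6,-24,5.5],"rot":[0,-29,1.4],"gripper":2.5},
    {"offset":[6.4,-27.7,5.6],"rot":[0,-30.6,1.4],"gripper":2.5},
    {"offset":[6.4,-27.7,5.6],"rot":[0,-30.6,1.4],"gripper":2.5},
    {"offset":[6.4,-27.7,5.6],"rot":[0,-30.6,1.4],"gripper":2.5}
  ]
}}

```text
time_s: 12.3
eef_pos: [525.0, 288.2, 193.1]
ee_rot: [-0.003, 1.0, -0.021, -0.007]
force: [-0.8, -1.0, -0.1]
grip_width: 0.327
grip_force: 34.6
```

Run:
```python
from m import *
np.set_printoptions(suppress=True,precision=1)
s=sense(); print(s['eef_pos'],s['force'],s['grip_width'])
go([528,286.5,104],Rt=down(-2.6))
q=s['ee_rot']; M=R.from_quat([q[1],q[2],q[3],q[0]]).as_matrix()
for n in('scene','top'):
    c=cam(n); P=cloud(c); L=(P-s['eef_pos'])@M; m=(abs(L[...,1])<13)&(L[...,0]<-12)&(L[...,0]>-100)&(L[...,2]>50)&(L[...,2]<95); Q=L[m]
    if len(Q): print(n,len(Q),Q[:,0].min(),Q[:,0].max(),np.polyfit(Q[:,0],Q[:,2],1),np.median(Q[:,2]))
```

```text
[525.  288.2 193.1] [-0.8 -1.  -0.1] 0.3274276226772283
off cm [0.4 0.2 8.9]
rot [-0.3  0.8  0.2]
scene 235 -71.79955032742684 -12.226594503769057 [-0.  69.4] 70.04724558481563
top 317 -67.3220735877722 -12.10330812756952 [-0.  70.4] 70.66547034823144
```

Request:
{"method": "step_arm", "body": {
  "plan": [
    {"offset":[0.3,0.1,3],"rot":[-0.3,0.8,0],"gripper":2.5},
    {"offset":[0.4,0.1,6],"rot":[-0.3,0.8,0],"gripper":2.5},
    {"offset":[0.4,0.1,8],"rot":[-0.3,0.8,0],"gripper":2.5},
    {"offset":[0.4,0.1,8.7],"rot":[-0.3,0.8,0],"gripper":2.5},
    {"offset":[0.4,0.1,8.9],"rot":[-0.3,0.8,0],"gripper":2.5},
    {"offset":[0.4,0.1,9.1],"rot":[-0.3,0.8,0],"gripper":2.5},
    {"offset":[0.4,0.1,9.2],"rot":[-0.3,0.8,0],"gripper":2.5},
    {"offset":[0.4,0.1,9.2],"rot":[-0.3,0.8,0],"gripper":2.5}
  ]
}}

```text
time_s: 13.2
eef_pos: [528.9, 287.4, 104.1]
ee_rot: [-0.001, 1.0, -0.022, 0.002]
force: [-0.1, 0.5, 0.3]
grip_width: 0.326
grip_force: 34.7
```

Request:
{"method": "step_arm", "body": {
  "plan": [
    {"offset":[0,0,0.1],"rot":[0,0,0],"gripper":2.5},
    {"offset":[0,0,0.2],"rot":[0,0,0],"gripper":2.5},
    {"offset":[0,0,0.3],"rot":[0,0,0],"gripper":2.5},
    {"offset":[0,0,0.3],"rot":[0,0,0],"gripper":2.5}
  ]
}}

```text
time_s: 13.6
eef_pos: [528.6, 287.4, 100.3]
ee_rot: [-0.0, 1.0, -0.022, 0.002]
force: [0.1, 0.4, -0.3]
grip_width: 0.326
grip_force: 34.7
```

Request:
{"method": "step_arm", "body": {
  "plan": [
    {"offset":[0,0,0.1],"rot":[0,0,0],"gripper":2.5},
    {"offset":[0,0,0.15],"rot":[0,0,0],"gripper":2.5},
    {"offset":[0,0,0.15],"rot":[0,0,0],"gripper":2.5}
  ]
}}

```text
time_s: 13.9
eef_pos: [528.8, 287.5, 99.3]
ee_rot: [-0.001, 1.0, -0.022, 0.002]
force: [-0.2, -1.2, 2.7]
grip_width: 0.326
grip_force: 35.2
```

Run:
```python
from m import *
s=sense(); print(s['eef_pos'],s['force'],s['grip_width'])
for n in('scene','top'):
    c=cam(n); P=cloud(c)
    Q,r=rect(P,(440,274),(510,302),20,45); print(n,len(Q),np.median(Q[:,2]),r)
    Q,r=rect(P,(440,160),(540,255),20,45); print(n,'rails',len(Q),np.median(Q[:,2]))
```

```text
[528.78761162 287.470733    99.28270261] [-0.15372951 -1.23723518  2.67935774] 0.32553654259211223
scene 200 31.463783363975548 ((484.3292236328125, 288.5312194824219), (27.05325698852539, 51.33342361450195), 88.47090148925781)
scene rails 166 24.831352690863746
top 233 28.628997260391493 ((485.11224365234375, 286.5147705078125), (24.520666122436523, 48.004032135009766), 89.66779327392578)
top rails 215 23.838286829994086
```

Contact at TCP z ≈ 99.3. Release and move away.

Request:
{"method": "step_arm", "body": {
  "plan": [
    {"offset":[0,0,0],"rot":[0,0,0],"gripper":4.2},
    {"offset":[0,0,0],"rot":[0,0,0],"gripper":4.2},
    {"offset":[0,0,0],"rot":[0,0,0],"gripper":4.2},
    {"offset":[0,0,0],"rot":[0,0,0],"gripper":4.2},
    {"offset":[0,0,-2],"rot":[0,0,0],"gripper":4.2},
    {"offset":[0,0,-6],"rot":[0,0,0],"gripper":4.2},
    {"offset":[0,0,-10],"rot":[0,0,0],"gripper":4.2},
    {"offset":[-2,5,-10],"rot":[0,0,0],"gripper":0},
    {"offset":[-4,10,-10],"rot":[0,0,-8],"gripper":0},
    {"offset":[-6,15,-10],"rot":[0,0,-16],"gripper":0},
    {"offset":[-8,20,-10],"rot":[0,0,-24],"gripper":0},
    {"offset":[-10,25,-10],"rot":[0,0,-32],"gripper":0}
  ]
}}

```text
time_s: 15.2
eef_pos: [430.3, 69.8, 198.6]
ee_rot: [0.0, 0.97, 0.245, 0.002]
force: [0.7, -0.4, -0.1]
grip_width: 0.001
grip_force: 0.0
```

Run:
```python
from m import *
s=sense(); print(s['eef_pos'],s['force'],s['grip_width'])
c=cam('top'); save(c,'t5.png',(140,190,270,280),6); P=cloud(c)
Q,r=rect(P,(440,260),(550,320),26.5,45); print(len(Q),r,np.median(Q[:,2]))
go([424,-23.5,150],Rt=down(89));go([424,-23.5,113])
```

```text
[430.27247412  69.83900548 198.59680004] [ 0.68473429 -0.41688626 -0.07232348] 0.000654364445498461
402 ((498.6465759277344, 285.0927734375), (48.983943939208984, 74.90203094482422), 89.56405639648438) 28.866663154353603
off cm [-4.76  7.63  4.84]
rot [  0.1  -0.  -60.1]
off cm [-4.76  7.62  8.54]
```

View pics/t5.png

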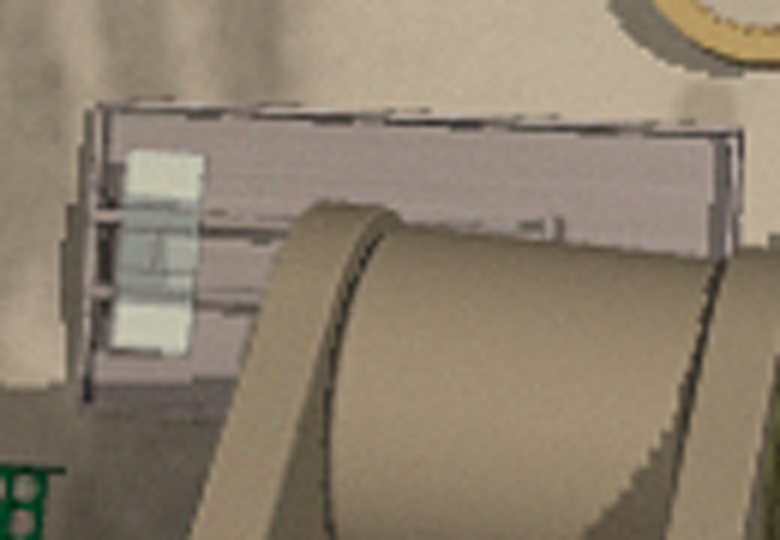

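The first chamber lies flat across both rails at crop (158,252), grooves up. Next is well 2.

Request:
{"method": "step_arm", "body": {
  "plan": [
    {"offset":[-4.76,7.63,0],"rot":[0,0,-60],"gripper":0},
    {"offset":[-4.76,7.63,0],"rot":[0,0,-60],"gripper":0},
    {"offset":[-4.76,7.63,2],"rot":[0,0,-60],"gripper":0},
    {"offset":[-4.76,7.63,4],"rot":[0,0,-60],"gripper":0},
    {"offset":[-4.76,7.63,5],"rot":[0,0,-60],"gripper":0},
    {"offset":[-4.76,7.63,6],"rot":[0,0,-60],"gripper":0},
    {"offset":[-4.76,7.63,7],"rot":[0,0,-60],"gripper":0},
    {"offset":[-4.76,7.63,8],"rot":[0,0,-60],"gripper":0},
    {"offset":[-4.76,7.63,8.5],"rot":[0,0,-60],"gripper":0},
    {"offset":[-4.76,7.63,8.5],"rot":[0,0,-60],"gripper":0}
  ]
}}

```text
time_s: 16.25
eef_pos: [425.5, -18.3, 113.1]
ee_rot: [0.001, 0.72, 0.694, 0.001]
force: [0.2, 0.0, 1.1]
grip_width: 0.001
grip_force: 0.0
```

Run:
```python
from h import *
go([424,-23.5,113],Rt=down(89)); print(sense()['eef_pos'])
```

```text
off cm [-0.53 -0.13  0.01]
rot [ 0.2 -0.1 -1. ]
[425.45507431 -18.28158982 113.06722415]
```

Request:
{"method": "step_arm", "body": {
  "plan": [
    {"offset":[0,0,0],"rot":[0,0,0],"gripper":0},
    {"offset":[0,0,0],"rot":[0,0,0],"gripper":0}
  ]
}}

```text
time_s: 16.45
eef_pos: [425.8, -18.4, 113.9]
ee_rot: [0.001, 0.719, 0.695, 0.002]
force: [-0.7, -0.1, -0.2]
grip_width: 0.002
grip_force: 0.0
```

Request:
{"method": "step_arm", "body": {
  "plan": [
    {"offset":[-0.5,-0.15,0],"rot":[0,0,-1],"gripper":0},
    {"offset":[-0.5,-0.15,0.3],"rot":[0,0,-1],"gripper":0},
    {"offset":[-0.5,-0.15,0.6],"rot":[0,0,-1],"gripper":0},
    {"offset":[-0.5,-0.15,0.9],"rot":[0,0,-1],"gripper":0},
    {"offset":[-0.5,-0.15,1.2],"rot":[0,0,-1],"gripper":0},
    {"offset":[-0.5,-0.15,1.4],"rot":[0,0,-1],"gripper":0},
    {"offset":[-0.5,-0.15,1.6],"rot":[0,0,-1],"gripper":0},
    {"offset":[-0.5,-0.15,1.8],"rot":[0,0,-1],"gripper":0},
    {"offset":[-0.5,-0.15,2],"rot":[0,0,-1],"gripper":0},
    {"offset":[-0.5,-0.15,2],"rot":[0,0,-1],"gripper":0},
    {"offset":[-0.5,-0.15,2],"rot":[0,0,-1],"gripper":0}
  ]
}}

```text
time_s: 17.55
eef_pos: [424.0, -23.3, 93.4]
ee_rot: [0.001, 0.713, 0.701, 0.002]
force: [0.5, -0.7, 0.0]
grip_width: 0.003
grip_force: 0.0
```

```bash
cat > chk.py <<'E'
from m import *
import sys
y=float(sys.argv[1]); s=sense(); print(s['eef_pos'].round(1))
c=cam('scene'); P=cloud(c); m=(abs(P[...,1]-y)<13)&(P[...,0]>440)&(P[...,0]<500)&(P[...,2]<60)&(P[...,2]>20); Q=P[m]
print([(x+2.5,int((abs(Q[:,0]-x-2.5)<2.5).sum()),round(float(np.median(Q[abs(Q[:,0]-x-2.5)<2.5][:,2])),1)) for x in range(440,500,5) if (abs(Q[:,0]-x-2.5)<2.5).any()])
T=np.array([435.5+(-1 if y<-80 else 0)+ (0.5 if y>0 else 0),y,101]); Rt=tilt(-1.2,30); z=Rt.as_matrix()[:,2]
go(T-50*z,Rt=Rt)
E
python3 chk.py -23.5
```

```text
[424.  -23.3  93.4]
[(442.5, 10, 28.5), (447.5, 10, 30.2), (452.5, 18, 31.2), (457.5, 13, 35.6), (462.5, 18, 36.4), (467.5, 12, 38.9), (472.5, 23, 43.4), (477.5, 6, 43.7), (482.5, 4, 28.2), (487.5, 10, 28.3), (492.5, 8, 28.3), (497.5, 20, 28.7)]
off cm [ 0.01 -1.34 -5.09]
rot [-23.4  23.3  88. ]
```

Request:
{"method": "step_arm", "body": {
  "plan": [
    {"offset":[0,0,-4],"rot":[0,0,0],"gripper":0},
    {"offset":[0,-1.4,-8],"rot":[-2,2,8],"gripper":4.6},
    {"offset":[0,-1.4,-8],"rot":[-23.4,23.3,88],"gripper":4.6},
    {"offset":[0,-1.4,-8],"rot":[-23.4,23.3,88],"gripper":4.6},
    {"offset":[0,-1.4,-8],"rot":[-23.4,23.3,88],"gripper":4.6},
    {"offset":[0,-1.4,-8],"rot":[-23.4,23.3,88],"gripper":4.6},
    {"offset":[0,-1.4,-8],"rot":[-23.4,23.3,88],"gripper":4.6},
    {"offset":[0,-1.4,-8],"rot":[-23.4,23.3,88],"gripper":4.6},
    {"offset":[0,-1.4,-8],"rot":[-23.4,23.3,88],"gripper":4.6},
    {"offset":[0,-1.4,-7],"rot":[-23.4,23.3,88],"gripper":4.6},
    {"offset":[0,-1.34,-5.1],"rot":[-23.4,23.3,88],"gripper":4.6},
    {"offset":[0,-1.34,-5.1],"rot":[-23.4,23.3,88],"gripper":4.6}
  ]
}}

```text
time_s: 18.8
eef_pos: [409.5, -23.0, 142.9]
ee_rot: [0.002, 0.966, -0.013, 0.258]
force: [0.6, -0.8, 0.4]
grip_width: 0.54
grip_force: 0.0
```

Run:
```python
from h import *
s=sense(); print(s['eef_pos'])
go([435.5,-23.5,101],Rt=tilt(-1.2,30))
```

```text
[409.53198585 -23.03847801 142.89663718]
off cm [ 0.16 -0.01  4.93]
rot [ 0.   0.1 -0.4]
```

Request:
{"method": "step_arm", "body": {
  "plan": [
    {"offset":[0.1,0,2.5],"rot":[0,0,0],"gripper":4.6},
    {"offset":[0.16,0,4],"rot":[0,0,0],"gripper":4.6},
    {"offset":[0.16,0,4.8],"rot":[0,0,0],"gripper":4.6},
    {"offset":[0.16,0,5.0],"rot":[0,0,0],"gripper":4.6},
    {"offset":[0.16,0,5.0],"rot":[0,0,0],"gripper":2.5},
    {"offset":[0.16,0,5.0],"rot":[0,0,0],"gripper":2.5},
    {"offset":[0.16,0,5.0],"rot":[0,0,0],"gripper":2.5},
    {"offset":[0.16,0,5.0],"rot":[0,0,0],"gripper":2.5},
    {"offset":[0.16,0,5.0],"rot":[0,0,0],"gripper":2.5}
  ],
  "squeeze": 35
}}

```text
time_s: 19.7
eef_pos: [436.8, -23.6, 102.1]
ee_rot: [0.002, 0.966, -0.01, 0.259]
force: [-0.6, 0.3, 0.7]
grip_width: 0.332
grip_force: 34.6
```

Request:
{"method": "step_arm", "body": {
  "plan": [
    {"offset":[1,0,-1.73],"rot":[0,0,0],"gripper":2.5},
    {"offset":[2.5,0,-4.33],"rot":[0,0,0],"gripper":2.5},
    {"offset":[4.5,0,-7.8],"rot":[0,0,0],"gripper":2.5},
    {"offset":[5.5,0,-9.5],"rot":[0,0,0],"gripper":2.5},
    {"offset":[5.5,0,-9.5],"rot":[0,0,0],"gripper":2.5},
    {"offset":[5.5,0,-9.5],"rot":[0,0,0],"gripper":2.5}
  ]
}}

```text
time_s: 20.3
eef_pos: [436.8, -23.6, 211.8]
ee_rot: [0.002, 0.966, -0.01, 0.259]
force: [-0.1, -0.3, -0.9]
grip_width: 0.331
grip_force: 34.6
```

```bash
cat > held.py <<'E'
from m import *
import sys
s=sense(); print(s['eef_pos'].round(1),s['grip_width'],s['force'].round(1))
q=s['ee_rot']; M=R.from_quat([q[1],q[2],q[3],q[0]]).as_matrix()
for n in('scene','top'):
    c=cam(n); P=cloud(c); L=(P-s['eef_pos'])@M; m=(abs(L[...,1])<13)&(L[...,0]<-12)&(L[...,0]>-100)&(L[...,2]>50)&(L[...,2]<90); Q=L[m]
    if len(Q)>20: print(n,len(Q),Q[:,0].min().round(1),np.polyfit(Q[:,0],Q[:,2],1).round(3),np.median(Q[:,2]).round(1))
yr=float(sys.argv[1]); z=float(sys.argv[2]); p=np.array([492+.045*yr,230+yr])+33.5*np.array([.999,-.045])
go([p[0],p[1],z],Rt=down(-2.6))
E
python3 held.py 0 200
```

```text
[436.8 -23.6 211.8] 0.33102003859610774 [-0.1 -0.3 -0.9]
scene 171 -67.7 [3.0000e-03 6.8587e+01] 68.5
top 90 -30.0 [-1.1000e-02  6.9822e+01] 70.2
off cm [  6.72 -25.38   5.13]
rot [ -0.5 -29.9   1.4]
```

Request:
{"method": "step_arm", "body": {
  "plan": [
    {"offset":[1,-4,1],"rot":[0,-5,0],"gripper":2.5},
    {"offset":[2,-8,2],"rot":[0,-10,0],"gripper":2.5},
    {"offset":[3,-12,3],"rot":[0,-15,0.5],"gripper":2.5},
    {"offset":[4,-16,4],"rot":[0,-20,1],"gripper":2.5},
    {"offset":[5,-20,5],"rot":[0,-25,1],"gripper":2.5},
    {"offset":[6,-24,5],"rot":[-0.5,-29,1.4],"gripper":2.5},
    {"offset":[6.7,-25.4,5.1],"rot":[-0.5,-29.9,1.4],"gripper":2.5},
    {"offset":[6.7,-25.4,5.1],"rot":[-0.5,-29.9,1.4],"gripper":2.5},
    {"offset":[6.7,-25.4,5.1],"rot":[-0.5,-29.9,1.4],"gripper":2.5},
    {"offset":[6.7,-25.4,5.1],"rot":[-0.5,-29.9,1.4],"gripper":2.5}
  ]
}}

```text
time_s: 21.4
eef_pos: [525.2, 227.5, 200.4]
ee_rot: [0.001, 1.0, -0.023, 0.0]
force: [-0.2, 0.1, 0.2]
grip_width: 0.332
grip_force: 34.7
```

```bash
python3 held.py 0 102
```

```text
[525.2 227.5 200.4] 0.33198487910425806 [-0.2  0.1  0.2]
scene 224 -72.3 [-1.8000e-02  6.8162e+01] 69.2
top 226 -68.6 [3.0000e-03 7.0231e+01] 70.3
off cm [-0.01 -0.1   9.9 ]
rot [ 0.1 -0.1 -0.1]
```

Request:
{"method": "step_arm", "body": {
  "plan": [
    {"offset":[0,-0.1,4],"rot":[0,0,0],"gripper":2.5},
    {"offset":[0,-0.1,7.5],"rot":[0,0,0],"gripper":2.5},
    {"offset":[0,-0.1,9.2],"rot":[0,0,0],"gripper":2.5},
    {"offset":[0,-0.1,9.6],"rot":[0,0,0],"gripper":2.5},
    {"offset":[0,-0.1,9.8],"rot":[0,0,0],"gripper":2.5},
    {"offset":[0,-0.1,9.9],"rot":[0,0,0],"gripper":2.5},
    {"offset":[0,-0.1,10.0],"rot":[0,0,0],"gripper":2.5},
    {"offset":[0,-0.1,10.05],"rot":[0,0,0],"gripper":2.5},
    {"offset":[0,-0.1,10.05],"rot":[0,0,0],"gripper":2.5}
  ]
}}

```text
time_s: 22.4
eef_pos: [525.9, 229.5, 101.1]
ee_rot: [0.001, 1.0, -0.023, 0.001]
force: [-0.5, 0.2, 0.2]
grip_width: 0.332
grip_force: 34.7
```

Request:
{"method": "step_arm", "body": {
  "plan": [
    {"offset":[0,0,0.1],"rot":[0,0,0],"gripper":2.5},
    {"offset":[0,0,0.2],"rot":[0,0,0],"gripper":2.5},
    {"offset":[0,0,0.2],"rot":[0,0,0],"gripper":2.5}
  ]
}}

```text
time_s: 22.7
eef_pos: [525.9, 229.5, 98.7]
ee_rot: [0.001, 1.0, -0.023, 0.001]
force: [-0.3, 0.3, 0.8]
grip_width: 0.33
grip_force: 34.8
```

Request:
{"method": "step_arm", "body": {
  "plan": [
    {"offset":[0,0,0.06],"rot":[0,0,0],"gripper":2.5},
    {"offset":[0,0,0.06],"rot":[0,0,0],"gripper":4.2},
    {"offset":[0,0,0.06],"rot":[0,0,0],"gripper":4.2},
    {"offset":[0,0,0.06],"rot":[0,0,0],"gripper":4.2},
    {"offset":[0,0,0.06],"rot":[0,0,0],"gripper":4.2},
    {"offset":[0,0,-2],"rot":[0,0,0],"gripper":4.2},
    {"offset":[0,0,-6],"rot":[0,0,0],"gripper":4.2},
    {"offset":[0,0,-10],"rot":[0,0,0],"gripper":4.2},
    {"offset":[-2,5,-10],"rot":[0,0,0],"gripper":0},
    {"offset":[-4,10,-10],"rot":[0,0,-8],"gripper":0},
    {"offset":[-6,15,-10],"rot":[0,0,-16],"gripper":0},
    {"offset":[-8,20,-10],"rot":[0,0,-24],"gripper":0}
  ]
}}

```text
time_s: 23.9
eef_pos: [447.2, 56.7, 199.0]
ee_rot: [0.001, 0.984, 0.177, 0.001]
force: [1.2, -0.4, 0.0]
grip_width: -0.002
grip_force: 0.0
```

Request:
{"method": "step_arm", "body": {
  "plan": [
    {"offset":[-1,4,0],"rot":[0,0,-8],"gripper":0},
    {"offset":[-2,7,0],"rot":[0,0,-16],"gripper":0},
    {"offset":[-2,7,0],"rot":[0,0,-16],"gripper":0}
  ]
}}

```text
time_s: 24.2
eef_pos: [453.8, -17.5, 199.2]
ee_rot: [0.001, 0.951, 0.31, 0.001]
force: [0.3, 0.5, 0.5]
grip_width: -0.0
grip_force: 0.0
```

Run:
```python
from m import *
s=sense(); print(s['eef_pos'],s['force'],s['grip_width'])
c=cam('top'); save(c,'t6.png',(140,190,270,280),6); P=cloud(c)
for y in (288,230):
    Q,r=rect(P,(440,y-18),(550,y+18),26.8,45); print(len(Q),r,np.median(Q[:,2]))
go([423,-97.5,150],Rt=down(89));go([423,-97.5,113])
```

```text
[453.81990871 -17.49004086 199.19081482] [0.2723767  0.45195822 0.46212811] -2.1568883209581267e-05
380 ((498.56005859375, 287.9947509765625), (30.52392578125, 75.89558410644531), 86.73465728759766) 28.9936941280138
396 ((494.91180419921875, 230.73524475097656), (32.20024108886719, 76.453125), 89.22489166259766) 29.00770630635936
off cm [-7.27  4.81  4.91]
rot [  0.1   0.  -53.1]
off cm [-7.28  4.8   8.61]
```

View pics/t6.png

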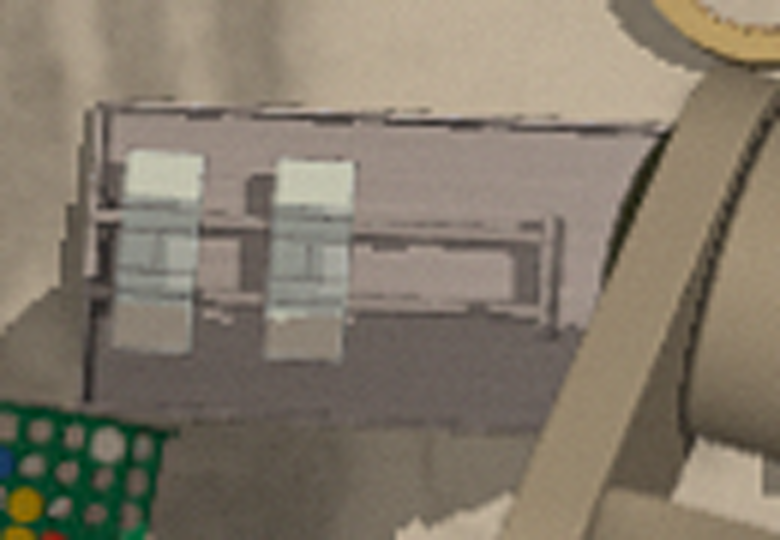

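Two chambers lie on the rails, at crop (158,252) and (310,258). The last one is in well 0.

Request:
{"method": "step_arm", "body": {
  "plan": [
    {"offset":[-7.3,4.8,0],"rot":[0,0,-53],"gripper":0},
    {"offset":[-7.3,4.8,0],"rot":[0,0,-53],"gripper":0},
    {"offset":[-7.3,4.8,2],"rot":[0,0,-53],"gripper":0},
    {"offset":[-7.3,4.8,4],"rot":[0,0,-53],"gripper":0},
    {"offset":[-7.3,4.8,5],"rot":[0,0,-53],"gripper":0},
    {"offset":[-7.3,4.8,6],"rot":[0,0,-53],"gripper":0},
    {"offset":[-7.3,4.8,7],"rot":[0,0,-53],"gripper":0},
    {"offset":[-7.3,4.8,8],"rot":[0,0,-53],"gripper":0},
    {"offset":[-7.3,4.8,8.6],"rot":[0,0,-53],"gripper":0},
    {"offset":[-7.3,4.8,8.6],"rot":[0,0,-53],"gripper":0},
    {"offset":[-7.3,4.8,8.6],"rot":[0,0,-53],"gripper":0}
  ]
}}

```text
time_s: 25.35
eef_pos: [423.2, -96.3, 113.2]
ee_rot: [0.001, 0.713, 0.701, 0.0]
force: [0.0, -0.5, -0.1]
grip_width: -0.001
grip_force: 0.0
```

Run:
```python
from m import *
go([423,-97.5,113],Rt=down(89))
```

```text
off cm [-0.12 -0.02  0.02]
rot [0.1 0.1 0. ]
```

Request:
{"method": "step_arm", "body": {
  "plan": [
    {"offset":[-0.12,0,0],"rot":[0,0,0],"gripper":0},
    {"offset":[-0.12,0,0.3],"rot":[0,0,0],"gripper":0},
    {"offset":[-0.12,0,0.6],"rot":[0,0,0],"gripper":0},
    {"offset":[-0.12,0,0.9],"rot":[0,0,0],"gripper":0},
    {"offset":[-0.12,0,1.2],"rot":[0,0,0],"gripper":0},
    {"offset":[-0.12,0,1.4],"rot":[0,0,0],"gripper":0},
    {"offset":[-0.12,0,1.6],"rot":[0,0,0],"gripper":0},
    {"offset":[-0.12,0,1.8],"rot":[0,0,0],"gripper":0},
    {"offset":[-0.12,0,1.95],"rot":[0,0,0],"gripper":0},
    {"offset":[-0.12,0,1.95],"rot":[0,0,0],"gripper":0},
    {"offset":[-0.12,0,1.95],"rot":[0,0,0],"gripper":0}
  ]
}}

```text
time_s: 26.45
eef_pos: [423.1, -97.7, 93.6]
ee_rot: [0.001, 0.713, 0.702, 0.0]
force: [-0.0, 0.3, -0.6]
grip_width: -0.004
grip_force: 0.0
```

```bash
python3 chk.py -97.5
```

```text
[423.1 -97.7  93.6]
[(442.5, 11, 27.0), (447.5, 15, 30.6), (452.5, 15, 33.7), (457.5, 15, 34.3), (462.5, 17, 36.8), (467.5, 17, 42.1), (472.5, 14, 42.5), (477.5, 7, 28.0), (482.5, 5, 25.6), (487.5, 6, 27.8), (492.5, 18, 28.2), (497.5, 11, 31.1)]
off cm [ 0.04 -1.36 -5.07]
rot [-23.5  23.4  88.1]
```

Request:
{"method": "step_arm", "body": {
  "plan": [
    {"offset":[0,0,-4],"rot":[0,0,0],"gripper":0},
    {"offset":[0,-1.4,-8],"rot":[-2,2,8],"gripper":4.6},
    {"offset":[0,-1.4,-8],"rot":[-23.5,23.4,88.1],"gripper":4.6},
    {"offset":[0,-1.4,-8],"rot":[-23.5,23.4,88.1],"gripper":4.6},
    {"offset":[0,-1.4,-8],"rot":[-23.5,23.4,88.1],"gripper":4.6},
    {"offset":[0,-1.4,-8],"rot":[-23.5,23.4,88.1],"gripper":4.6},
    {"offset":[0,-1.4,-8],"rot":[-23.5,23.4,88.1],"gripper":4.6},
    {"offset":[0,-1.4,-8],"rot":[-23.5,23.4,88.1],"gripper":4.6},
    {"offset":[0,-1.4,-8],"rot":[-23.5,23.4,88.1],"gripper":4.6},
    {"offset":[0,-1.4,-7],"rot":[-23.5,23.4,88.1],"gripper":4.6},
    {"offset":[0,-1.4,-5.1],"rot":[-23.5,23.4,88.1],"gripper":4.6},
    {"offset":[0,-1.4,-5.1],"rot":[-23.5,23.4,88.1],"gripper":4.6}
  ]
}}

```text
time_s: 27.7
eef_pos: [408.1, -97.1, 143.0]
ee_rot: [0.003, 0.966, -0.014, 0.258]
force: [0.2, 0.8, 0.3]
grip_width: 0.539
grip_force: 0.0
```

Run:
```python
from h import *
s=sense(); print(s['eef_pos'])
go([434.5,-97.5,101],Rt=tilt(-1.2,30))
```

```text
[408.13072024 -97.13034937 143.04360397]
off cm [ 0.19 -0.03  4.96]
rot [ 0.1  0.1 -0.4]
```

Request:
{"method": "step_arm", "body": {
  "plan": [
    {"offset":[0.1,0,2.5],"rot":[0,0,0],"gripper":4.6},
    {"offset":[0.15,0,4],"rot":[0,0,0],"gripper":4.6},
    {"offset":[0.15,0,4.8],"rot":[0,0,0],"gripper":4.6},
    {"offset":[0.15,0,5.05],"rot":[0,0,0],"gripper":4.6},
    {"offset":[0.15,0,5.05],"rot":[0,0,0],"gripper":2.5},
    {"offset":[0.15,0,5.05],"rot":[0,0,0],"gripper":2.5},
    {"offset":[0.15,0,5.05],"rot":[0,0,0],"gripper":2.5},
    {"offset":[0.15,0,5.05],"rot":[0,0,0],"gripper":2.5},
    {"offset":[0.15,0,5.05],"rot":[0,0,0],"gripper":2.5}
  ],
  "squeeze": 35
}}

```text
time_s: 28.6
eef_pos: [435.5, -97.8, 101.7]
ee_rot: [0.003, 0.966, -0.01, 0.259]
force: [-0.2, 4.0, 1.2]
grip_width: 0.332
grip_force: 34.7
```

Request:
{"method": "step_arm", "body": {
  "plan": [
    {"offset":[1,0,-1.73],"rot":[0,0,0],"gripper":2.5},
    {"offset":[2.5,0,-4.33],"rot":[0,0,0],"gripper":2.5},
    {"offset":[4.5,0,-7.8],"rot":[0,0,0],"gripper":2.5},
    {"offset":[5.5,0,-9.5],"rot":[0,0,0],"gripper":2.5},
    {"offset":[5.5,0,-9.5],"rot":[0,0,0],"gripper":2.5},
    {"offset":[5.5,0,-9.5],"rot":[0,0,0],"gripper":2.5}
  ]
}}

```text
time_s: 29.2
eef_pos: [435.5, -97.9, 210.9]
ee_rot: [0.003, 0.966, -0.01, 0.259]
force: [-0.1, 0.3, 0.1]
grip_width: 0.331
grip_force: 34.8
```

```bash
python3 held.py -52 200
```

```text
[435.5 -97.9 210.9] 0.33096684109659735 [-0.1  0.3  0.1]
scene 154 -67.6 [-1.000e-02  6.811e+01] 68.5
top 87 -30.0 [-0.071 67.798] 69.0
off cm [  6.59 -27.61   4.96]
rot [ -0.4 -29.9   1.3]
```

Request:
{"method": "step_arm", "body": {
  "plan": [
    {"offset":[1,-4,1],"rot":[0,-5,0],"gripper":2.5},
    {"offset":[2,-8,2],"rot":[0,-10,0],"gripper":2.5},
    {"offset":[3,-12,3],"rot":[0,-15,0.5],"gripper":2.5},
    {"offset":[4,-16,4],"rot":[0,-20,1],"gripper":2.5},
    {"offset":[5,-20,5],"rot":[0,-25,1],"gripper":2.5},
    {"offset":[6,-24,5],"rot":[-0.4,-29,1.3],"gripper":2.5},
    {"offset":[6.6,-27.6,5],"rot":[-0.4,-29.9,1.3],"gripper":2.5},
    {"offset":[6.6,-27.6,5],"rot":[-0.4,-29.9,1.3],"gripper":2.5},
    {"offset":[6.6,-27.6,5],"rot":[-0.4,-29.9,1.3],"gripper":2.5},
    {"offset":[6.6,-27.6,5],"rot":[-0.4,-29.9,1.3],"gripper":2.5}
  ]
}}

```text
time_s: 30.3
eef_pos: [523.4, 175.4, 199.8]
ee_rot: [0.001, 1.0, -0.023, -0.0]
force: [0.0, -0.2, -0.1]
grip_width: 0.336
grip_force: 34.8
```

```bash
python3 held.py -52 102
```

```text
[523.4 175.4 199.8] 0.3363452641815636 [ 0.  -0.2 -0.1]
scene 198 -70.6 [-2.2000e-02  6.7606e+01] 68.6
top 79 -68.7 [-1.6000e-02  6.8944e+01] 69.6
off cm [-0.06 -0.14  9.84]
rot [ 0.1 -0.  -0.1]
```

Same drop as before. This time I go straight to contact at about 98.5.

Request:
{"method": "step_arm", "body": {
  "plan": [
    {"offset":[0,-0.1,4],"rot":[0,0,0],"gripper":2.5},
    {"offset":[0,-0.1,7.5],"rot":[0,0,0],"gripper":2.5},
    {"offset":[0,-0.1,9.2],"rot":[0,0,0],"gripper":2.5},
    {"offset":[0,-0.1,9.6],"rot":[0,0,0],"gripper":2.5},
    {"offset":[0,-0.1,9.8],"rot":[0,0,0],"gripper":2.5},
    {"offset":[0,-0.1,9.9],"rot":[0,0,0],"gripper":2.5},
    {"offset":[0,-0.1,10.0],"rot":[0,0,0],"gripper":2.5},
    {"offset":[0,-0.1,10.1],"rot":[0,0,0],"gripper":2.5},
    {"offset":[0,-0.1,10.15],"rot":[0,0,0],"gripper":2.5},
    {"offset":[0,-0.1,10.15],"rot":[0,0,0],"gripper":2.5}
  ]
}}

```text
time_s: 31.4
eef_pos: [524.0, 177.1, 99.4]
ee_rot: [0.001, 1.0, -0.022, 0.001]
force: [-0.1, -0.5, -0.8]
grip_width: 0.331
grip_force: 34.8
```

Request:
{"method": "step_arm", "body": {
  "plan": [
    {"offset":[0,0,0.1],"rot":[0,0,0],"gripper":2.5},
    {"offset":[0,0,0.15],"rot":[0,0,0],"gripper":2.5},
    {"offset":[0,0,0.2],"rot":[0,0,0],"gripper":2.5},
    {"offset":[0,0,0.2],"rot":[0,0,0],"gripper":2.5}
  ]
}}

```text
time_s: 31.8
eef_pos: [524.2, 177.2, 97.7]
ee_rot: [0.001, 1.0, -0.022, 0.001]
force: [-0.7, 1.1, 5.1]
grip_width: 0.331
grip_force: 35.4
```

Release, rise and head for the lane.

Request:
{"method": "step_arm", "body": {
  "plan": [
    {"offset":[0,0,0.1],"rot":[0,0,0],"gripper":4.2},
    {"offset":[0,0,0.1],"rot":[0,0,0],"gripper":4.2},
    {"offset":[0,0,0.1],"rot":[0,0,0],"gripper":4.2},
    {"offset":[0,0,0.1],"rot":[0,0,0],"gripper":4.2},
    {"offset":[0,0,-2],"rot":[0,0,0],"gripper":4.2},
    {"offset":[0,0,-6],"rot":[0,0,0],"gripper":4.2},
    {"offset":[0,0,-10],"rot":[0,0,0],"gripper":4.2},
    {"offset":[0,5,-15],"rot":[0,0,0],"gripper":8.5},
    {"offset":[-1,10,-17],"rot":[0,0,0],"gripper":8.5},
    {"offset":[-3,15,-17],"rot":[0,0,0],"gripper":8.5},
    {"offset":[-5,20,-17],"rot":[0,0,0],"gripper":8.5},
    {"offset":[-7,25,-17],"rot":[0,0,0],"gripper":8.5}
  ]
}}

```text
time_s: 33.0
eef_pos: [455.0, -40.6, 267.4]
ee_rot: [0.001, 1.0, -0.022, 0.001]
force: [0.7, -0.5, -0.4]
grip_width: 0.993
grip_force: 0.0
```

Run:
```python
from m import *
s=sense(); print(s['eef_pos'],s['force'],s['grip_width'])
c=cam('top'); P=cloud(c)
for y in (288,230,178):
    Q,r=rect(P,(440,y-19),(550,y+19),26.8,45); print(len(Q),r,np.median(Q[:,2]))
save(c,'t7.png',(140,160,480,290),2.3)
Rt=tilt(-3.3,10); z=Rt.as_matrix()[:,2]; T=np.array([424.1,-256,145.6]); go(T-100*z,Rt=Rt); print(T-100*z)
```

```text
[454.95697607 -40.56721366 267.41116809] [ 0.73767266 -0.45640482 -0.42602105] 0.9934959001361088
374 ((498.48541259765625, 288.08917236328125), (74.89855194091797, 35.04121017456055), 0.48016396164894104) 28.911547727326102
393 ((495.0968017578125, 231.61581420898438), (33.34174728393555, 75.4312515258789), 86.2813949584961) 29.072430491777595
394 ((493.40869140625, 177.29815673828125), (30.94669532775879, 74.92737579345703), 87.46124267578125) 29.15365620360687
off cm [-3.61 21.11  2.4 ]
rot [0.2 9.9 0.5]
[ 406.76397629 -255.00041116  244.0807753 ]
```

View pics/t7.png

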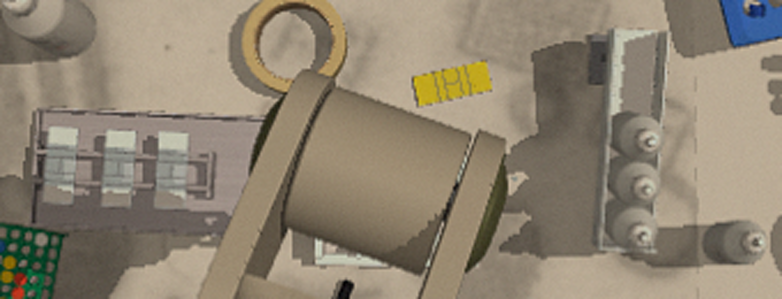

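All three chambers lie across the rails. In the crop, the front bottle's nozzle is at (646,236). Moving above it with a 10° tilt.

Request:
{"method": "step_arm", "body": {
  "plan": [
    {"offset":[-1,5,0],"rot":[0,0,0],"gripper":8.5},
    {"offset":[-2,10,0],"rot":[0,4,0],"gripper":8.5},
    {"offset":[-3,15,0],"rot":[0,8,0.5],"gripper":8.5},
    {"offset":[-3.6,19.5,1],"rot":[0.2,9.9,0.5],"gripper":8.5},
    {"offset":[-3.6,21.1,2.4],"rot":[0.2,9.9,0.5],"gripper":8.5},
    {"offset":[-3.6,21.1,2.4],"rot":[0.2,9.9,0.5],"gripper":8.5},
    {"offset":[-3.6,21.1,2.4],"rot":[0.2,9.9,0.5],"gripper":8.5}
  ]
}}

```text
time_s: 33.75
eef_pos: [410.6, -247.9, 243.3]
ee_rot: [0.001, 0.996, -0.027, 0.087]
force: [0.6, 0.2, 0.4]
grip_width: 0.995
grip_force: 0.0
```

Run:
```python
from m import *
np.set_printoptions(suppress=True,precision=1)
s=sense(); print(s['eef_pos'])
Rt=tilt(-3.3,10); T=np.array([424.1,-256,145.6]); go(T,Rt=Rt)
q=s['ee_rot']; M=R.from_quat([q[1],q[2],q[3],q[0]]).as_matrix()
c=cam('scene'); P=cloud(c)
m=(P[...,2]>60)&(P[...,2]<165)&(P[...,1]<-225)&(P[...,1]>-290)&(P[...,0]<560)&(P[...,0]>390); Q=P[m]
N=Q[Q[:,2]>128]; print(len(Q),len(N)); print(N[N[:,0].argsort()])
save(c,'s3.png',(300,130,420,220),6)
```

```text
[ 410.6 -247.9  243.3]
off cm [-0.3  0.8  9.9]
rot [-0.2  0.   0.2]
492 57
[[ 497.  -258.6  139.2]
 [ 497.9 -254.6  141.2]
 [ 498.3 -250.   140.2]
 [ 498.4 -260.8  140.7]
 [ 498.5 -256.2  133. ]
 [ 498.6 -255.3  147.3]
 [ 499.9 -252.   148.7]
 [ 500.4 -258.5  141.3]
 [ 500.6 -259.5  133.6]
 [ 501.2 -249.8  135.7]
 [ 501.3 -255.6  128.7]
 [ 501.3 -265.4  140.3]
 [ 501.5 -249.9  139. ]
 [ 502.1 -256.7  131.2]
 [ 502.1 -256.   142. ]
 [ 502.5 -256.8  137.9]
 [ 502.6 -251.5  141.1]
 [ 502.7 -256.5  148.4]
 [ 503.1 -252.2  143.9]
 [ 503.2 -256.8  154.9]
 [ 503.3 -252.3  147.2]
 [ 503.5 -253.7  128.9]
 [ 503.7 -252.3  153.9]
 [ 504.2 -258.6  150. ]
 [ 504.2 -264.4  143.2]
 [ 504.2 -258.1  157.1]
 [ 505.1 -254.5  155.5]
 [ 505.2 -251.2  129.8]
 [ 505.2 -251.   133.3]
 [ 506.  -251.5  143.1]
 [ 506.1 -252.1  135.8]
 [ 506.2 -256.9  146.8]
 [ 506.8 -253.1  138.4]
 [ 506.9 -252.8  145.4]
 [ 507.1 -248.3  137.6]
 [ 507.3 -258.   156. ]
 [ 507.7 -249.6  133.1]
 [ 508.5 -255.2  146.8]
 [ 508.5 -245.5  135.3]
 [ 508.7 -251.5  128.2]
 [ 509.5 -251.8  141.5]
 [ 509.5 -246.9  137.5]
 [ 509.8 -252.6  137.4]
 [ 510.2 -257.8  148.1]
 [ 510.9 -249.7  128.3]
 [ 511.  -254.2  142.9]
 [ 511.1 -249.   142.5]
 [ 511.1 -249.3  138.9]
 [ 511.7 -249.9  145.2]
 [ 512.6 -256.6  144.3]
 [ 513.  -247.2  135.9]
 [ 513.9 -258.4  146.2]
 [ 514.3 -249.1  137.7]
 [ 515.4 -251.3  129. ]
 [ 516.2 -257.   142.6]
 [ 516.5 -252.6  138.2]
 [ 517.2 -253.5  140.8]]
```

View pics/s3.png

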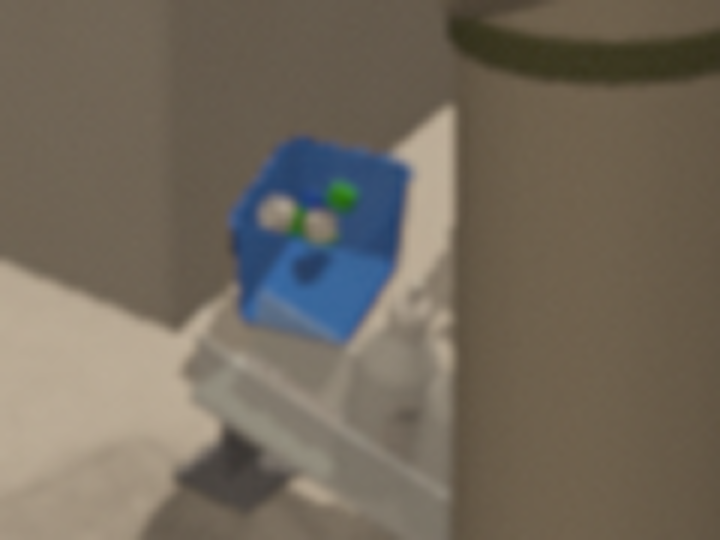

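The scene view agrees with the bottle 2 nozzle at about (506, -257, 157). Descending on bottle 0.

Request:
{"method": "step_arm", "body": {
  "plan": [
    {"offset":[-0.3,0.7,0],"rot":[0,0,0],"gripper":8.5},
    {"offset":[-0.3,0.7,2],"rot":[0,0,0],"gripper":8.5},
    {"offset":[-0.3,0.7,4],"rot":[0,0,0],"gripper":8.5},
    {"offset":[-0.3,0.7,6],"rot":[0,0,0],"gripper":8.5},
    {"offset":[-0.3,0.7,8],"rot":[0,0,0],"gripper":8.5},
    {"offset":[-0.3,0.7,9.3],"rot":[0,0,0],"gripper":8.5},
    {"offset":[-0.3,0.7,9.8],"rot":[0,0,0],"gripper":8.5},
    {"offset":[-0.3,0.7,9.8],"rot":[0,0,0],"gripper":8.5}
  ]
}}

```text
time_s: 34.6
eef_pos: [424.4, -255.5, 146.3]
ee_rot: [0.001, 0.996, -0.026, 0.087]
force: [-0.1, 0.5, 0.2]
grip_width: 0.991
grip_force: 0.0
```

Request:
{"method": "step_arm", "body": {
  "plan": [
    {"offset":[0,0,0],"rot":[0,0,0],"gripper":3.6},
    {"offset":[0,0,0],"rot":[0,0,0],"gripper":3.6},
    {"offset":[0,0,0],"rot":[0,0,0],"gripper":3.6},
    {"offset":[0,0,0],"rot":[0,0,0],"gripper":3.6},
    {"offset":[0,0,0],"rot":[0,0,0],"gripper":3.6},
    {"offset":[0,0,0],"rot":[0,0,0],"gripper":3.6},
    {"offset":[0,0,0],"rot":[0,0,0],"gripper":3.6},
    {"offset":[0,0,0],"rot":[0,0,0],"gripper":3.6}
  ],
  "squeeze": 40
}}

```text
time_s: 35.4
eef_pos: [424.4, -256.0, 146.8]
ee_rot: [0.001, 0.996, -0.027, 0.087]
force: [-1.6, 0.7, 6.0]
grip_width: 0.467
grip_force: 40.1
```

Gripped at about 42 mm. Fast lift, drifting forward once clear.

Request:
{"method": "step_arm", "body": {
  "plan": [
    {"offset":[0,0,-2],"rot":[0,0,0],"gripper":3.6},
    {"offset":[0,0,-5],"rot":[0,0,0],"gripper":3.6},
    {"offset":[0,0,-10],"rot":[0,0,0],"gripper":3.6},
    {"offset":[-1.5,0,-14.5],"rot":[0,0,0],"gripper":3.6},
    {"offset":[-2,0,-16],"rot":[0,0,0],"gripper":3.6},
    {"offset":[-2,0,-16],"rot":[0,0,0],"gripper":3.6}
  ]
}}

```text
time_s: 36.0
eef_pos: [376.5, -253.9, 302.1]
ee_rot: [0.003, 0.996, -0.027, 0.088]
force: [-0.2, -0.8, -3.4]
grip_width: 0.467
grip_force: 41.3
```

Run:
```python
from m import *
s=sense(); print(s['eef_pos'],s['force'],s['grip_width'])
go([486,106,290],Rt=down(-2.6)); go([486,106,134])
c=cam('top'); save(c,'t8.png',(380,160,480,290),5)
```

```text
[ 376.45909542 -253.90381334  302.12838287] [-0.17978377 -0.75782395 -3.35661185] 0.46709137899020947
off cm [  8.64 -36.53   2.76]
rot [  0.1 -10.1  -0.5]
off cm [  5.9  -36.54  18.11]
```

View pics/t8.png

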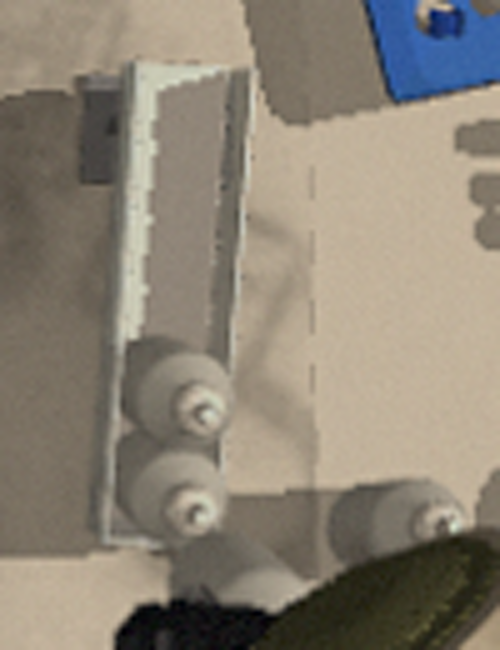

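Bottle 0 is held, and the two old bottles slid to the front at crop (192,510) and (203,412). Going to the bay.

Request:
{"method": "step_arm", "body": {
  "plan": [
    {"offset":[1,-4,0],"rot":[0,-2,0],"gripper":3.6},
    {"offset":[2,-8,0],"rot":[0,-5,0],"gripper":3.6},
    {"offset":[3,-12.5,0.5],"rot":[0,-8,0],"gripper":3.6},
    {"offset":[4,-17,1],"rot":[0,-10.1,0],"gripper":3.6},
    {"offset":[5,-21.5,1.5],"rot":[0,-10.1,-0.5],"gripper":3.6},
    {"offset":[6,-26,2],"rot":[0,-10.1,-0.5],"gripper":3.6},
    {"offset":[7,-30,2.5],"rot":[0,-10.1,-0.5],"gripper":3.6},
    {"offset":[8,-34,2.7],"rot":[0,-10.1,-0.5],"gripper":3.6},
    {"offset":[8.6,-36.5,2.8],"rot":[0,-10.1,-0.5],"gripper":3.6},
    {"offset":[8.6,-36.5,2.8],"rot":[0,-10.1,-0.5],"gripper":3.6},
    {"offset":[8.6,-36.5,2.8],"rot":[0,-10.1,-0.5],"gripper":3.6}
  ]
}}

```text
time_s: 37.15
eef_pos: [485.4, 106.6, 286.7]
ee_rot: [-0.001, 1.0, -0.022, -0.003]
force: [-0.3, -0.6, -1.8]
grip_width: 0.467
grip_force: 41.5
```

Run:
```python
from h import *
s=sense(); print(s['eef_pos'],s['force'],s['grip_width'])
go([486,106,136],Rt=down(-2.6))
```

```text
[485.44572759 106.59429835 286.72046022] [-0.31570896 -0.5875733  -1.83042464] 0.4670485259519826
off cm [ 0.14  0.08 15.07]
rot [-0.1  0.3  0.1]
```

Request:
{"method": "step_arm", "body": {
  "plan": [
    {"offset":[0.1,0.1,4],"rot":[0,0.3,0],"gripper":3.6},
    {"offset":[0.1,0.1,8],"rot":[0,0.3,0],"gripper":3.6},
    {"offset":[0.1,0.1,12],"rot":[0,0.3,0],"gripper":3.6},
    {"offset":[0.1,0.1,14],"rot":[0,0.3,0],"gripper":3.6},
    {"offset":[0.1,0.1,14.6],"rot":[0,0.3,0],"gripper":3.6},
    {"offset":[0.1,0.1,14.8],"rot":[0,0.3,0],"gripper":3.6},
    {"offset":[0.1,0.1,15.0],"rot":[0,0.3,0],"gripper":3.6},
    {"offset":[0.1,0.1,15.1],"rot":[0,0.3,0],"gripper":3.6},
    {"offset":[0.1,0.1,15.1],"rot":[0,0.3,0],"gripper":3.6}
  ]
}}

```text
time_s: 38.05
eef_pos: [486.6, 105.3, 138.2]
ee_rot: [-0.001, 1.0, -0.022, 0.002]
force: [-0.8, -0.9, -2.3]
grip_width: 0.463
grip_force: 41.5
```

Request:
{"method": "step_arm", "body": {
  "plan": [
    {"offset":[0,0,0.1],"rot":[0,0,0],"gripper":3.6},
    {"offset":[0,0,0.2],"rot":[0,0,0],"gripper":3.6},
    {"offset":[0,0,0.3],"rot":[0,0,0],"gripper":3.6},
    {"offset":[0,0,0.35],"rot":[0,0,0],"gripper":3.6},
    {"offset":[0,0,0.35],"rot":[0,0,0],"gripper":3.6}
  ]
}}

```text
time_s: 38.55
eef_pos: [486.6, 105.4, 134.4]
ee_rot: [-0.001, 1.0, -0.022, 0.002]
force: [-0.3, -0.4, 2.5]
grip_width: 0.467
grip_force: 41.9
```

Contact. Release and rise.

Request:
{"method": "step_arm", "body": {
  "plan": [
    {"offset":[0,0,0],"rot":[0,0,0],"gripper":8.5},
    {"offset":[0,0,0],"rot":[0,0,0],"gripper":8.5},
    {"offset":[0,0,0],"rot":[0,0,0],"gripper":8.5},
    {"offset":[0,0,0],"rot":[0,0,0],"gripper":8.5},
    {"offset":[0,0,0],"rot":[0,0,0],"gripper":8.5},
    {"offset":[0,0,-3],"rot":[0,0,0],"gripper":8.5},
    {"offset":[0,0,-7],"rot":[0,0,0],"gripper":8.5},
    {"offset":[0,0,-12],"rot":[0,0,0],"gripper":8.5},
    {"offset":[0,2,-15],"rot":[0,0,0],"gripper":8.5},
    {"offset":[0,7,-15],"rot":[0,0,0],"gripper":8.5},
    {"offset":[0,12,-15],"rot":[0,0,0],"gripper":8.5},
    {"offset":[0,17,-15],"rot":[0,0,0],"gripper":8.5}
  ]
}}

```text
time_s: 39.75
eef_pos: [477.8, -66.3, 284.1]
ee_rot: [-0.001, 1.0, -0.022, 0.002]
force: [0.5, -0.5, -0.6]
grip_width: 0.999
grip_force: 0.0
```

Run:
```python
from m import *
s=sense(); print(s['eef_pos'],s['force'],s['grip_width'])
go([420.5,-356.5,285],Rt=down(0))
c=cam('top'); d=c['depth']; P=cloud(c)
m=(P[...,2]>118)&(P[...,2]<135)&(P[...,0]>380)&(P[...,0]<460)&(P[...,1]<-310)&(P[...,1]>-400); print('new nozzle',P[m].mean(0),m.sum())
P=cloud(cam('scene'))
m=(P[...,2]>20)&(P[...,2]<140)&(P[...,0]>440)&(P[...,0]<540)&(P[...,1]<140)&(P[...,1]>70); Q=P[m]
for a,b in((20,50),(50,80),(110,140)):
    k=Q[(Q[:,2]>a)&(Q[:,2]<b)]; print('b0',len(k),k.mean(0),k.max(0))
```

```text
[477.80771664 -66.3118426  284.10108298] [ 0.5375222  -0.49170172 -0.56222872] 0.999018459903429
off cm [-4.45 29.24 -0.15]
rot [-0.1 -0.2 -2.5]
new nozzle [ 421.46826846 -362.33600577  124.66987385] 17
b0 124 [476.22537347 119.36273574  34.75071928] [505.19929649 130.51853734  48.97071838]
b0 140 [476.68163319 119.7597598   64.61142057] [501.00329195 131.91776695  79.89257965]
b0 59 [484.50566745 111.44943972 117.95184069] [495.57535767 120.59722837 130.78523844]
```

Run:
```python
from m import *
c=cam('top')
for p in [(497,265),(485,265),(510,255),(468,265),(460,266),(453,266),(447,266)]: print(p,atd(c,*p).round(0))
```

```text
(497, 265) [ 420. -462.   15.]
(485, 265) [ 421. -434.   15.]
(510, 255) [ 443. -494.   15.]
(468, 265) [ 420. -359.  122.]
(460, 266) [ 419. -352.   92.]
(453, 266) [ 419. -343.   70.]
(447, 266) [ 419. -344.   19.]
```

Request:
{"method": "step_arm", "body": {
  "plan": [
    {"offset":[-0.5,4,0],"rot":[0,0,0],"gripper":8.5},
    {"offset":[-1,8,0],"rot":[0,0,0],"gripper":8.5},
    {"offset":[-2,12,0],"rot":[0,0,0],"gripper":8.5},
    {"offset":[-3,16,0],"rot":[0,0,-2],"gripper":8.5},
    {"offset":[-4,20,0],"rot":[0,0,-2.5],"gripper":8.5},
    {"offset":[-4.5,24,0],"rot":[0,0,-2.5],"gripper":8.5},
    {"offset":[-4.5,27,0],"rot":[0,0,-2.5],"gripper":8.5},
    {"offset":[-4.5,29.4,0],"rot":[0,0,-2.5],"gripper":8.5},
    {"offset":[-4.5,29.4,0],"rot":[0,0,-2.5],"gripper":8.5},
    {"offset":[-4.5,29.4,0],"rot":[0,0,-2.5],"gripper":8.5}
  ]
}}

```text
time_s: 40.9
eef_pos: [420.7, -355.5, 282.8]
ee_rot: [-0.001, 1.0, -0.0, 0.002]
force: [-0.3, 0.8, -0.2]
grip_width: 0.997
grip_force: 0.0
```

Run:
```python
from h import *
s=sense(); print(s['eef_pos'],s['force'])
go([420.5,-358.5,132],Rt=down(0))
```

```text
[ 420.66147561 -355.50370995  282.84633925] [-0.26113002  0.79818481 -0.1565758 ]
off cm [-0.06  0.34 15.08]
rot [-0.1 -0.2 -0. ]
```

Request:
{"method": "step_arm", "body": {
  "plan": [
    {"offset":[0,0.5,4],"rot":[0,-0.2,0],"gripper":8.5},
    {"offset":[0,0.5,8],"rot":[0,-0.2,0],"gripper":8.5},
    {"offset":[0,0.5,12],"rot":[0,-0.2,0],"gripper":8.5},
    {"offset":[0,0.5,14],"rot":[0,-0.2,0],"gripper":8.5},
    {"offset":[0,0.5,15.1],"rot":[0,-0.2,0],"gripper":8.5},
    {"offset":[0,0.5,15.1],"rot":[0,-0.2,0],"gripper":8.5},
    {"offset":[0,0.5,15.1],"rot":[0,-0.2,0],"gripper":3.6},
    {"offset":[0,0.5,15.1],"rot":[0,-0.2,0],"gripper":3.6},
    {"offset":[0,0.5,15.1],"rot":[0,-0.2,0],"gripper":3.6},
    {"offset":[0,0.5,15.1],"rot":[0,-0.2,0],"gripper":3.6},
    {"offset":[0,0.5,15.1],"rot":[0,-0.2,0],"gripper":3.6},
    {"offset":[0,0.5,15.1],"rot":[0,-0.2,0],"gripper":3.6}
  ],
  "squeeze": 40
}}

```text
time_s: 42.1
eef_pos: [421.0, -361.6, 133.1]
ee_rot: [-0.0, 1.0, -0.001, 0.001]
force: [-0.6, 0.0, 6.2]
grip_width: 0.466
grip_force: 40.0
```

Request:
{"method": "step_arm", "body": {
  "plan": [
    {"offset":[0,0,-4],"rot":[0,0,0],"gripper":3.6},
    {"offset":[0,0,-8],"rot":[0,0,0],"gripper":3.6},
    {"offset":[0,0,-12],"rot":[0,0,0],"gripper":3.6},
    {"offset":[0,0,-16],"rot":[0,0,0],"gripper":3.6},
    {"offset":[0,0,-19],"rot":[0,0,0],"gripper":3.6},
    {"offset":[0,0,-19],"rot":[0,0,0],"gripper":3.6}
  ]
}}

```text
time_s: 42.7
eef_pos: [421.1, -362.0, 326.3]
ee_rot: [0.002, 1.0, -0.0, 0.002]
force: [-0.4, -0.2, -2.3]
grip_width: 0.472
grip_force: 41.8
```

Run:
```python
from m import *
s=sense(); print(s['eef_pos'],s['force'],s['grip_width'])
ax=-tilt(-3.3,10).as_matrix()[:,2]; T=np.array([513,-262.4,164.4]); print(T+150*ax)
go(T+150*ax,Rt=tilt(-3.3,10))
c=cam('top'); P=cloud(c); f=np.array([426,-257]); u=np.array([np.cos(np.radians(3.3)),-np.sin(np.radians(3.3))]); v=np.array([-u[1],u[0]])
X=(P[...,:2]-f)@u; Y=(P[...,:2]-f)@v; H=P[...,2]-14-X*np.tan(np.radians(10))
for lo in (100,120,140,160,180):
    m=(X>lo)&(X<lo+20)&(abs(Y)<35)&(H>30)&(H<50); y=np.sort(Y[m]); print(lo,len(y),'L',y[y>0][[0,-1]],'R',y[y<0][[0,-1]], 'floor', np.median(H[(X>lo)&(X<lo+20)&(abs(Y)<10)]))
save(c,'t9.png',(390,160,450,230),8)
```

```text
[ 421.14830401 -361.99455555  326.25277533] [-0.41517452 -0.17668033 -2.26549172] 0.4720819072730381
[ 486.99596443 -260.90061674  312.12116295]
off cm [  6.57 -10.12   1.4 ]
rot [-0.   9.7  3.3]
100 38 L [20.77945169 23.94301379] R [-26.66451496 -23.34670995] floor -1.3667842886294288
120 37 L [21.13430897 24.5781505 ] R [-27.11069309 -23.39123839] floor -0.6749724301352344
140 43 L [22.44069005 25.87765346] R [-26.70027702 -23.60933622] floor -1.2312612245469605
160 44 L [22.55095259 25.79903492] R [-27.17719769 -23.88240688] floor -0.6390177940006616
180 24 L [23.51896973 25.92623014] R [-27.40472418 -24.17910536] floor -1.645620990391123
```

View pics/t9.png

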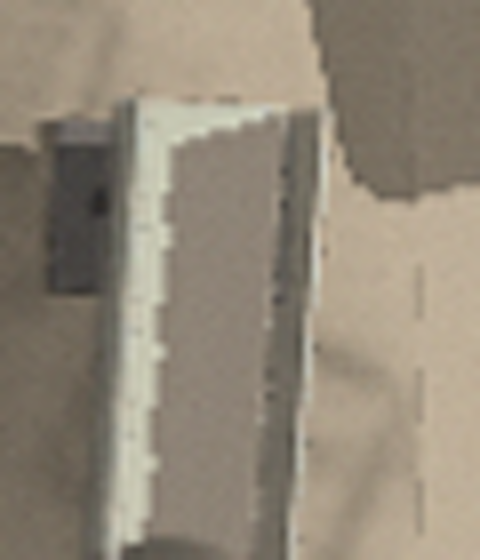

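The lane centreline at the drop point is y ≈ -264.5, so I aim the TCP at y ≈ -263.4. Moving above it.

Request:
{"method": "step_arm", "body": {
  "plan": [
    {"offset":[1,-2,0],"rot":[0,2,0.5],"gripper":3.6},
    {"offset":[2.5,-5,0],"rot":[0,5,1],"gripper":3.6},
    {"offset":[4,-7,0.5],"rot":[0,8,2],"gripper":3.6},
    {"offset":[5.5,-9,1],"rot":[0,9.7,3],"gripper":3.6},
    {"offset":[6.6,-9.9,1.4],"rot":[0,9.7,3],"gripper":3.6},
    {"offset":[6.6,-9.9,1.4],"rot":[0,9.7,3],"gripper":3.6},
    {"offset":[6.6,-9.9,1.4],"rot":[0,9.7,3],"gripper":3.6},
    {"offset":[6.6,-9.9,1.4],"rot":[0,9.7,3],"gripper":3.6}
  ]
}}

```text
time_s: 43.55
eef_pos: [486.5, -263.3, 308.0]
ee_rot: [-0.001, 0.996, -0.027, 0.084]
force: [-0.5, -0.2, -2.2]
grip_width: 0.466
grip_force: 41.8
```

Run:
```python
from m import *
s=sense(); print(s['eef_pos'],s['force'],s['grip_width'])
Rt=tilt(-3,10); ax=-Rt.as_matrix()[:,2]; T=np.array([513,-263.4,164.4])
go(T+55*ax,Rt=Rt)
```

```text
[ 486.49887402 -263.33560526  308.04022108] [-0.52413971 -0.23769768 -2.15771129] 0.46560070828999284
off cm [ 0.17 -0.08  9.11]
rot [-0.3  0.4 -0.1]
```

Request:
{"method": "step_arm", "body": {
  "plan": [
    {"offset":[0.1,0,3],"rot":[-0.2,0.4,0],"gripper":3.6},
    {"offset":[0.17,0,6],"rot":[-0.2,0.4,0],"gripper":3.6},
    {"offset":[0.17,-0.05,8],"rot":[-0.2,0.4,0],"gripper":3.6},
    {"offset":[0.17,-0.05,9.1],"rot":[-0.2,0.4,0],"gripper":3.6},
    {"offset":[0.17,-0.05,9.1],"rot":[-0.2,0.4,0],"gripper":3.6},
    {"offset":[0.17,-0.05,9.1],"rot":[-0.2,0.4,0],"gripper":3.6}
  ]
}}

```text
time_s: 44.15
eef_pos: [503.9, -262.9, 219.8]
ee_rot: [0.002, 0.996, -0.027, 0.088]
force: [0.5, -0.1, -3.0]
grip_width: 0.463
grip_force: 41.8
```

Run:
```python
from m import *
s=sense(); print(s['eef_pos'],s['force'],s['grip_width'])
Rt=tilt(-3,10); ax=-Rt.as_matrix()[:,2]; T=np.array([513,-263.4,164.4])
go(T,Rt=Rt)
```

```text
[ 503.94282965 -262.92787739  219.81363199] [ 0.51643049 -0.13408991 -3.02691961] 0.4630032757555253
off cm [-0.08  0.01  5.61]
rot [-0.1 -0.1 -0.1]
```

Foot about 56 mm above the floor. Descending to just inside the guides, watching force.

Request:
{"method": "step_arm", "body": {
  "plan": [
    {"offset":[0,0,1],"rot":[0,0,0],"gripper":3.6},
    {"offset":[-0.05,0,1.6],"rot":[0,0,0],"gripper":3.6},
    {"offset":[-0.05,0,2],"rot":[0,0,0],"gripper":3.6},
    {"offset":[-0.05,0,2.4],"rot":[0,0,0],"gripper":3.6},
    {"offset":[-0.05,0,2.4],"rot":[0,0,0],"gripper":3.6}
  ]
}}

```text
time_s: 44.65
eef_pos: [507.5, -262.4, 194.6]
ee_rot: [0.001, 0.996, -0.027, 0.088]
force: [-1.0, -0.1, -0.7]
grip_width: 0.469
grip_force: 41.8
```

Request:
{"method": "step_arm", "body": {
  "plan": [
    {"offset":[0,0,0.8],"rot":[0,0,0],"gripper":3.6},
    {"offset":[0,0,1.4],"rot":[0,0,0],"gripper":3.6},
    {"offset":[0,0,2],"rot":[0,0,0],"gripper":3.6},
    {"offset":[0,0,2.4],"rot":[0,0,0],"gripper":3.6},
    {"offset":[0,0,2.6],"rot":[0,0,0],"gripper":3.6},
    {"offset":[0,0,2.6],"rot":[0,0,0],"gripper":3.6}
  ]
}}

```text
time_s: 45.25
eef_pos: [512.1, -262.7, 169.3]
ee_rot: [0.001, 0.996, -0.027, 0.088]
force: [-0.3, -0.3, -2.5]
grip_width: 0.47
grip_force: 41.8
```

Freely inside, foot about 5 mm up. Continue to contact.

Request:
{"method": "step_arm", "body": {
  "plan": [
    {"offset":[0,0,0.15],"rot":[0,0,0],"gripper":3.6},
    {"offset":[0,0,0.3],"rot":[0,0,0],"gripper":3.6},
    {"offset":[0,0,0.4],"rot":[0,0,0],"gripper":3.6},
    {"offset":[0,0,0.4],"rot":[0,0,0],"gripper":3.6}
  ]
}}

```text
time_s: 45.65
eef_pos: [512.8, -262.7, 165.5]
ee_rot: [0.001, 0.996, -0.027, 0.088]
force: [-0.5, -0.2, -2.5]
grip_width: 0.465
grip_force: 41.8
```

Request:
{"method": "step_arm", "body": {
  "plan": [
    {"offset":[0,0,0.1],"rot":[0,0,0],"gripper":3.6},
    {"offset":[0,0,0.2],"rot":[0,0,0],"gripper":3.6},
    {"offset":[0,0,0.25],"rot":[0,0,0],"gripper":3.6},
    {"offset":[0,0,0.25],"rot":[0,0,0],"gripper":3.6}
  ]
}}

```text
time_s: 46.05
eef_pos: [513.7, -263.2, 164.4]
ee_rot: [0.002, 0.996, -0.027, 0.089]
force: [-2.3, 0.7, 6.7]
grip_width: 0.465
grip_force: 42.4
```

Contact (6.7 N). Release and withdraw along the bottle's axis, then clear upward.

Request:
{"method": "step_arm", "body": {
  "plan": [
    {"offset":[0,0,0],"rot":[0,0,0],"gripper":7},
    {"offset":[0,0,0],"rot":[0,0,0],"gripper":7},
    {"offset":[0,0,0],"rot":[0,0,0],"gripper":7},
    {"offset":[0,0,0],"rot":[0,0,0],"gripper":7},
    {"offset":[0,0,-2],"rot":[0,0,0],"gripper":7},
    {"offset":[0,0,-6],"rot":[0,0,0],"gripper":7},
    {"offset":[0,0,-11],"rot":[0,0,0],"gripper":7},
    {"offset":[-3,0,-15],"rot":[0,0,0],"gripper":7},
    {"offset":[-8,4,-17],"rot":[0,0,0],"gripper":7},
    {"offset":[-12,8,-18],"rot":[0,0,0],"gripper":7},
    {"offset":[-17,12,-18],"rot":[0,0,0],"gripper":7},
    {"offset":[-20,16,-18],"rot":[0,0,0],"gripper":7}
  ]
}}

```text
time_s: 47.25
eef_pos: [301.2, -385.1, 308.9]
ee_rot: [0.002, 0.996, -0.027, 0.088]
force: [0.7, -1.4, -0.0]
grip_width: 0.818
grip_force: 0.0
```

Run:
```python
from m import *
s=sense(); print(s['eef_pos'],s['force'],s['grip_width'])
c=cam('top'); cv2.imwrite('pics/t10.png',cv2.resize(c['color'][150:340,20:500,::-1],None,fx=1.66,fy=1.66,interpolation=cv2.INTER_CUBIC)); P=cloud(c)
for y in (288,230,178):
    Q,r=rect(P,(440,y-19),(550,y+19),26.8,45); print(len(Q),r,np.median(Q[:,2]))
Q,r=rect(P,(300,300),(450,440),40,60); print('rack',len(Q),r)
Q,r=rect(cloud(cam('scene')),(300,300),(450,460),40,60); print('rack',len(Q),r)
m=(P[...,2]>134)&(P[...,2]<165)&(abs(P[...,1]+257)<30)&(P[...,0]>400); 
n,l,st,ce=cv2.connectedComponentsWithStats(m.astype(np.uint8)); print([(P[l==i].mean(0).round(),int(st[i,4])) for i in range(1,n) if st[i,4]>4])
```

```text
[ 301.24562167 -385.100726    308.94218489] [ 0.71415558 -1.4347654  -0.01293368] 0.8179051325069214
365 ((498.55377197265625, 287.6217956542969), (31.483936309814453, 75.768798828125), 85.3293228149414) 28.980230916735938
381 ((494.9757385253906, 230.34637451171875), (33.00138473510742, 75.37245178222656), 86.50525665283203) 29.019921893206607
381 ((493.18292236328125, 175.98553466796875), (32.891845703125, 74.85147857666016), 87.18531036376953) 29.041632131257007
rack 634 ((395.65087890625, 324.8992614746094), (58.84735870361328, 86.474853515625), 80.23960876464844)
rack 673 ((393.1835021972656, 325.08514404296875), (60.365806579589844, 87.96685028076172), 79.07899475097656)
[(array([ 508., -261.,  144.]), 94), (array([ 468., -256.,  139.]), 67), (array([ 424., -255.,  140.]), 15)]
```

View pics/t10.png

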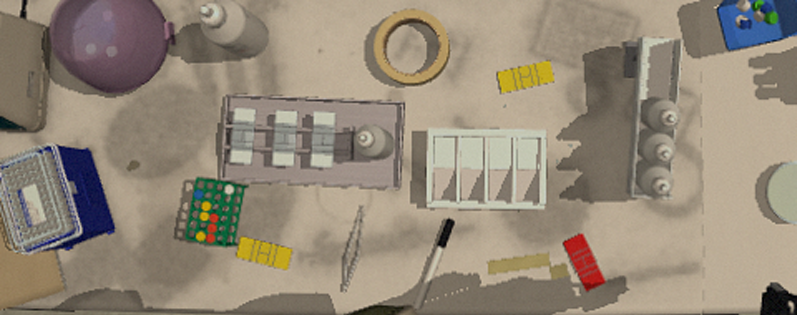

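The work looks complete: chambers on the rails, bottle 0 in the bay at (370,140), three bottles in the lane, and a red strip left alone. The rack was knocked towards the pan's front edge, to (205,210) in the picture, so I'll check that it's level.

Run:
```python
from m import *
for n in('top','scene'):
    P=cloud(cam(n)); Q,r=rect(P,(330,270),(460,380),42,62)
    A=np.c_[Q[:,:2]-Q[:,:2].mean(0),np.ones(len(Q))]; w=np.ones(len(Q),bool)
    for _ in range(5): k=np.linalg.lstsq(A[w],Q[w,2],rcond=None)[0]; w=abs(A@k-Q[:,2])<2.5
    print(n,k,w.sum(),cv2.boxPoints(r).round())
    Q,r=rect(P,(400,62),(580,360),9,20); print('pan',cv2.boxPoints(r).round())
    b,_=rect(P,(330,420),(400,470),-20,20); print('bench',np.median(b[:,2]) if len(b) else None)
```

```text
top [4.19928059e-03 3.26311711e-03 4.90728036e+01] 507 [[348. 304.]
 [432. 286.]
 [444. 344.]
 [360. 362.]]
pan [[397. 343.]
 [421.  51.]
 [580.  64.]
 [556. 356.]]
bench -1.4209091284091246
scene [-5.49731198e-03  7.80446034e-04  5.12516510e+01] 425 [[345. 303.]
 [431. 287.]
 [442. 346.]
 [356. 362.]]
pan [[400. 351.]
 [429.  49.]
 [582.  64.]
 [553. 366.]]
bench 0.2957514958835752
```

The rack is level on the bench (slope about 0.005, top at about 50 mm). Everything is in place, so I'm handing in.

```bash
python3 -c "
from rig import *
print(finish_job())"
```

```text
the job is handed in; nothing more can be done
None
```

The counting station is set up and handed in at about 47 s of the 210 s allowed, with no verdict returned: all three chambers lie on the rails, the oldest bottle is in the bay, the one new bottle is behind the two old ones in the lane, and the rack stands level on the bench, though it got knocked about 5 cm to the pan's front edge after I set it down.

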